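Tighten a gearbox cover's four crank knobs in star order

TASK

Tighten down the cover of the bench gearbox with its four crank knobs, in star order and in two passes: the red knob, then the one diagonally opposite, then the other two in either order. On the first pass turn each knob clockwise only until it is snug (about 4 N at its peg); on the second, in the same order, turn each on until it is hand-tight (about 10 N at its peg), never forcing one. Do not lean on the cover, and leave the things lying about where they are.

Things in the scene. Friction and masses are not known exactly. Their poses are not given: they have to be found in the camera images.
- housing: grey bench gearbox housing, fixed, 200x200x46 mm, a short shaft on its -y side; origin at the centre of its underside, z up; stands at any yaw. The four knob axes stand at the corners of a 100 mm square round its middle. At the start each peg points outwards, away from the middle, turned 0.1 rad clockwise to 0.9 rad anticlockwise.
- cover: loose square aluminium cover plate, 150x150x8 mm, in the recess on top of the housing; origin at the centre of its underside, 39 mm above the bench; upper face 47 mm above the bench, with an 11 mm high brass breather in its middle. The knobs' sprung feet press on it.
- red_knob: red crank knob, at +x +y of the housing. Origin on its axis, 80 mm above the bench; z up, x towards its peg. Hub 32 mm wide, its top 3 mm above the origin at most; a 10 mm wide arm, top 2 mm below the origin, ends in an upright peg 34 mm from the axis. Clockwise seen from above tightens; it sinks 2.5 mm per radian and stays where it is left, also once tight.
- opposite_knob: black crank knob, same size and make as the red one, diagonally opposite it (-x -y of the housing). Origin on its axis, level with the top of its hub; z up, x towards its peg. Where a knob's foot meets the cover differs from knob to knob and cannot be seen, only felt: loose to snug takes 0.4 to 1.1 rad, snug to tight another 0.4 to 0.9 rad.
- side_a_knob: black crank knob, same size and make as the red one, on a third corner (-x +y of the housing). Origin on its axis, level with the top of its hub; z up, x towards its peg. Loose, a knob needs only 1 to 1.5 N at the peg; once its foot bears, the push needed rises smoothly, by some 7 to 12 N per radian, with the friction of the day.
- side_b_knob: black crank knob, same size and make as the red one, on the last corner (+x -y of the housing). Origin on its axis, level with the top of its hub; z up, x towards its peg. For all knobs, square push at the peg while it turns: snug is about 4 N (3 to 5 N), tight about 10 N (8.5 to 11 N), over 15 N damages the cover.
- red_peg (a point): half-way up the red knob's upright peg, 13 mm above the knob's origin (93 mm above the bench at the start). The peg is a freely revolving sleeve 12 mm in diameter and 28 mm high; push it sideways with closed fingers, or take it from above. Its lower end is 1 mm below the knob's origin.
- opposite_peg (a point): half-way up the upright peg of the opposite knob; same as the red one's, in black
- side_a_peg (a point): half-way up the upright peg of the side_a knob; same as the red one's, in black
- side_b_peg (a point): half-way up the upright peg of the side_b knob; same as the red one's, in black
- pliers: bystander: red-handled pliers, 64x160x12 mm; origin at the centre of its underside
- file_half: bystander: file with brown handle, 28x328x28 mm; origin at the centre of its underside
- screw_tin: bystander: open tin of screws, 73x74x54 mm; origin at the centre of its underside
- offcut_1: bystander: pine offcut, 46x120x30 mm; origin at the centre of its underside
- sanding_block: bystander: brown sanding block, 64x112x36 mm; origin at the centre of its underside
- angle_bracket: bystander: grey steel angle bracket, 60x40x50 mm; origin at the centre of its underside
Things that resemble listed ones, but are neither listed nor needed, are in the scene too. There is more than one size of the cover; the one meant has the size given above.

How it is judged (in metres and radians):
On the way, in this order (a step that is already met when the one before it is completed fails the run):
1. first pass: the red knob is snug (bears on the cover with 5 to 20 N) while the other three are still loose (under 3 N) (contact force between red_knob and cover between 5 and 20 N and contact force between each of opposite_knob, side_a_knob, side_b_knob and cover below 3 N), for 0.2 s.
2. first pass: the opposite knob is snug too, the other two still loose (contact force between red_knob and cover between 5 and 20 N and contact force between opposite_knob and cover between 5 and 20 N and contact force between each of side_a_knob, side_b_knob and cover below 3 N), for 0.2 s.
3. first pass done: all four are snug, none tight (contact force between red_knob and cover between 5 and 20 N and contact force between opposite_knob and cover between 5 and 20 N and contact force between side_a_knob and cover between 5 and 20 N and contact force between side_b_knob and cover between 5 and 20 N), for 0.2 s.
4. second pass: the red knob is tight (26 to 64 N), the other three still only snug (under 20 N) (contact force between red_knob and cover between 26 and 64 N and contact force between each of opposite_knob, side_a_knob, side_b_knob and cover below 20 N), for 0.2 s.
5. second pass: the opposite knob is tight too, the other two still only snug (contact force between red_knob and cover between 26 and 64 N and contact force between opposite_knob and cover between 26 and 64 N and contact force between each of side_a_knob, side_b_knob and cover below 20 N), for 0.2 s.
At the end, for the whole second after the job is handed in: All four knobs are tight: each bears on the cover with 26 to 64 N (about 8.5 to 11 N at its peg when last turned), and the cover lies at rest (contact force between red_knob and cover between 26 and 64 N and contact force between opposite_knob and cover between 26 and 64 N and contact force between side_a_knob and cover between 26 and 64 N and contact force between side_b_knob and cover between 26 and 64 N and linear speed of cover below 0.01 m/s); the robot touches nothing.
It fails at once if a knob is forced: it bears on the cover with more than 85 N (contact force between any of red_knob, opposite_knob, side_a_knob, side_b_knob and cover above 85 N).
It fails at once if the robot leans on the cover (over 15 N) (contact force between any of the arm, the fingers and cover above 15 N).
It fails at once if a thing lying about is pushed more than 3 cm (distance of any of pliers, file_half, screw_tin, offcut_1, sanding_block, angle_bracket from where it was at the start of the episode above 0.03 m).
It also fails if it takes over 69 s, if anything falls off the work surface, if the arm or the gripper's body presses on something with over 40 N, if the wrist force passes 120 N, or if a joint passes its speed limit or range.

ROBOT

A 6-joint arm with a two-finger parallel gripper is mounted at the origin on a cart in front of the work surface, level with it; the furniture and walls round the work are solid. World frame = base frame: x ahead of the robot, y to its left, z up, the work surface at z = 0. Lengths are in mm, angles in rad, forces in N, time in s.
With the tool pointing down it reaches from about 275 to 1000 mm from the base axis. Payload 8.4 kg.
Tool frame: the origin (TCP) lies midway between the tips of the shut fingers; the grasp point (between the pads) lies 19 mm behind it; z points along the fingers, y is the direction in which the jaws open and shut (so a half turn about z gives the same grasp; the last joint's range is limited). The gripper opens to 85 mm and grips with 20 to 120 N. Pads are 22 mm wide; open, the fingers measure 114 mm over their backs; the gripper's body (76 mm by 85 mm) begins 54 mm behind the grasp point. The pads swing forward as they close: fully open they stand 13 mm farther back than shut.
Start: joints at [-1.178, 0.353, 1.633, -0, 1.155, -0.002], TCP at [240.389, -576.924, 231.281] pointing down, gripper open.
Joint ranges: [-2.63, 2.63], [-0.92, 2.1], [0.06, 2.66], [-1.3, 4.44], [0, 2.69], [-3.02, 3.02]. Speed limits (rad/s): [2.22, 2.22, 2.79, 3.14, 3.14, 3.14].

INTERFACE

Orientations are given as [roll, pitch, yaw] about the fixed x, y, z axes, in that order (R = Rz(yaw) Ry(pitch) Rx(roll)).
In Python, from rig import * gives the robot as it stands.
- The arm moves only by the tool play_rows, never from a script. Its argument "moves" is a list of rows, each a list of 3 entries, a list of its own where there are three numbers: the shift along the tool's x, y, z in m, then the turn, a rotation vector about the tool's x, y, z in rad, then the opening in per cent of the stroke, from 0 (shut) to 100 (fully open). In form: [[[x, y, z], [rx, ry, rz], fingers], ...]. A call has 1 to 20 rows; each row shifts and turns the commanded pose from where the row before left it, along the tool's axes as they then stand; what a row does not reach is not made up. A row lasts 1/10 s, in which the tool goes at most 50 mm and 8.59 degrees, less where a joint would pass 70% of its speed; a pose out of reach is approached as far as the arm can. A call is refused whole if a number of a shift passes 0.05 or a number of a turn 0.15, either way. A call with a gripper value outside its range is refused whole. The fingers move at their own pace and stop on an object; "squeeze" is the grip in N (left out, the last holds). Time passes only in rows, so rows that do not move let the fingers close. It gives the time, the measured TCP pose, the force and the opening at its end, in the units of the state.
- sense(): the state, without advancing time (a new reading comes with each control period).
- grab_frame(name): name is "side" or "top" or "wrist"; returns a dict with "pixels" (420x560x3 uint8, red, green, blue), "intrinsics" (3x3 intrinsics, pixels), "R" (3x3) and "t" (3): a world point X has camera coordinates R X + t. Camera axes: x right, y down, z forward; pixel columns grow to the right and rows downward; lengths in mm; the calibration is good to about 2 mm. The wrist camera is an equidistant fisheye: a pixel r from the principal point sees the ray r / f radians off the axis. A picture is of the moment at which its call begins. There is no depth.
- sign_off(): hands the job in, once; it reports no verdict.
The state is a dict: "clock": time; "qpos": joint angles; "qvel": joint speeds; "joint_efforts": joint torques, N m; "eef_pos": TCP position; "tcp_rot": TCP orientation; "contact_force": force on the tool from outside, world axes, zero at the start; "wrist_torque": the same for the moment, N m; "opening": opening from 0.0 (shut) to 1.0 (fully open).
Only numpy, scipy, OpenCV 4.12 (cv2) and the standard library are available. Lean on these libraries where they do the work, as an engineer would, in place of code of your own. Each camera call takes 0.05 s, during which the arm holds its last target. There are 200 camera calls.

## Working session

There is one attempt and no reset: what is moved stays moved. The work goes in short steps, Python scripts to look and compute and a tool call to move; the robot and the scene stay as the last step left them, time stands still between calls to the robot, and variables do not carry over. Pictures are saved under pics/ and viewed, about 8 in all and at most 12, crops included, and the job is handed in when it is done.

Besides the shell and the picture viewer there is one more tool, called after "Call:" as name([rows], argument=value, ...), one row to a line, values as JSON. play_rows: Moves the arm, as the interface text tells. Its arguments: {"type":"object","properties":{"moves":{"type":"array"},"squeeze":{"type":"number"}},"required":["moves"]}

```bash
mkdir -p pics; ls; python3 - <<'E'
from rig import *
import cv2
s=sense();print({k:np.round(v,3).tolist() if hasattr(v,'__len__') else v for k,v in s.items()}) if 'np' in globals() else print(s)
for n in ("top","side"):
    f=grab_frame(n);cv2.imwrite(f"pics/{n}0.png",cv2.cvtColor(f["pixels"],cv2.COLOR_RGB2BGR));print(n,f["intrinsics"],f["R"],f["t"])
E
```

```text
pics
{'clock': 0.0, 'qpos': array([-1.17841228e+00,  3.53676084e-01,  1.63413759e+00,  1.58238191e-05,
        1.15522199e+00, -2.45758175e-03]), 'qvel': array([ 0.00058083,  0.00051412,  0.00049423, -0.00025984,  0.00055387,
        0.00108567]), 'joint_efforts': array([-1.34168655e-03, -6.05258918e+01, -3.42073846e+01, -2.64809314e-04,
        9.25882050e-03, -1.10308839e-06]), 'eef_pos': array([ 240.19868062, -576.47237719,  230.5427683 ]), 'tcp_rot': array([-3.14014969e+00, -1.80139892e-05,  3.94835214e-01]), 'contact_force': array([ 0.72784742,  0.33414874, -0.06428411]), 'wrist_torque': array([-0.05883803,  0.0171281 ,  0.01775562]), 'opening': 0.9957905156658002}
top [[420.00220639   0.         276.48372979]
 [  0.         420.00220639 210.59008676]
 [  0.           0.           1.        ]] [[ 0.01323832 -0.99990956 -0.00236888]
 [-0.99404032 -0.01290417 -0.10824662]
 [ 0.10820627  0.00378776 -0.99412125]] [  76.43289087  588.53276073 1316.07906639]
side [[456.35333299   0.         283.80117654]
 [  0.         456.35333299 212.68278904]
 [  0.           0.           1.        ]] [[ 0.87406519  0.4856088   0.01393311]
 [ 0.35238777 -0.61401152 -0.70626674]
 [-0.33441426  0.62223303 -0.7078087 ]] [-538.34076073  -93.13514603 1415.8279468 ]
```

View pics/top0.png

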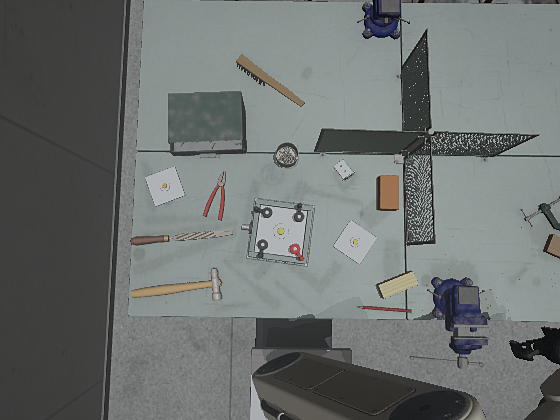

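View pics/side0.png

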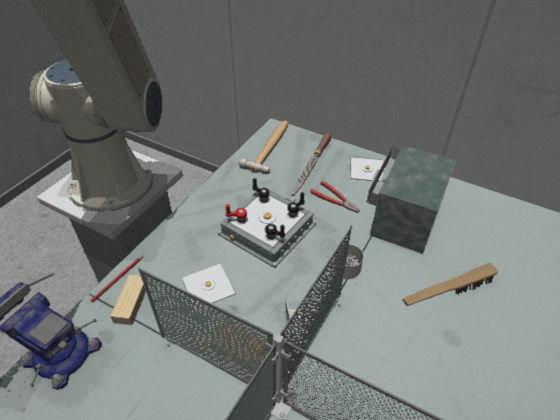

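The top view shows the housing at about (280,231) with its shaft on the left (col 245), so its yaw is about 180°.

| Knob | Pixel (top view) |
|---|---|
| red | (294,249) |
| opposite | (267,212) |
| side_a | (299,216) |
| side_b | (263,244) |

Two things could be mistaken for the cover: the loose plates at (165,186) and (354,242). Neither has knobs, so the one in the housing is the right one. In the side view, red is at (240,213), with the others at (263,193), (294,208) and (272,231).

```bash
cat > h.py <<'E'
from rig import *
import numpy as np, cv2
def ray(f,u,v):
    K=np.array(f["intrinsics"]);R=np.array(f["R"]);t=np.array(f["t"])
    a=np.array([(u-K[0,2])/K[0,0],(v-K[1,2])/K[1,1]])
    if f.get("fish"):
        r=np.hypot(*a); d=np.array([*(a/max(r,1e-9)*np.sin(r)),np.cos(r)])
    else: d=np.array([*a,1.])
    return -R.T@t, R.T@d
def onplane(f,u,v,z):
    c,d=ray(f,u,v); return c+d*(z-c[2])/d[2]
def proj(f,X):
    K=np.array(f["intrinsics"]);p=np.array(f["R"])@X+np.array(f["t"])
    if f.get("fish"):
        h=np.hypot(p[0],p[1]);th=np.arctan2(h,p[2]);a=p[:2]/h*th
    else: a=p[:2]/p[2]
    return a*[K[0,0],K[1,1]]+K[:2,2]
def cap(n):
    f=dict(grab_frame(n)); f["fish"]=n=="wrist"; f["bgr"]=cv2.cvtColor(f["pixels"],cv2.COLOR_RGB2BGR); return f
E
python3 - <<'E'
from h import *
f=cap("top")
for n,(u,v) in dict(red=(294,249),opp=(267,212),a=(299,216),b=(263,244)).items(): print(n,onplane(f,u,v,80).round(0))
print(onplane(f,280.5,231,58).round(), [onplane(f,*p,46).round() for p in((254,198),(314,205),(307,266),(247,258))])
s=cap("side")
big=np.hstack([cv2.resize(f["bgr"][190:275,235:325],None,fx=4.4,fy=4.4,interpolation=cv2.INTER_CUBIC),cv2.resize(s["bgr"][170:255,215:305+15],(440,374),interpolation=cv2.INTER_CUBIC)])
cv2.imwrite("pics/c1.png",big)
E
```

```text
red [465.  29.  80.]
opp [577. 113.  80.]
a [566.  14.  80.]
b [479. 124.  80.]
[521.  71.  58.] [array([625., 156.,  46.]), array([605., -35.,  46.]), array([413., -14.,  46.]), array([435., 175.,  46.])]
```

View pics/c1.png

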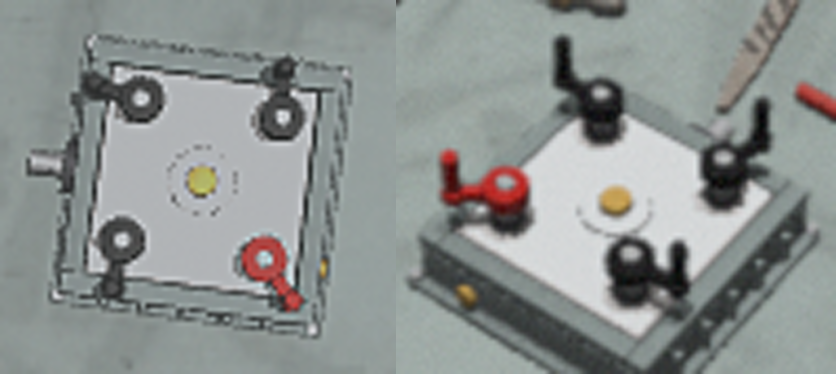

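The crop confirms the choice: the red knob is bottom right with its peg at lower right, and the four knobs sit on the 150 mm plate with the breather in the middle. The measured corners are about 100 mm apart and fit yaw ≈ 3.04. Next I move above the gearbox for a wrist view.

Call:
play_rows([
  [[0,0,-0.04],[0,0,0],40],
  [[0,0,-0.04],[0,0,0],40],
  [[0.034,-0.0325,-0.02],[0,0,0],40],
  [[0.034,-0.0325,0],[0,0,0],40],
  [[0.034,-0.0325,0],[0,0,0],40],
  [[0.034,-0.0325,0],[0,0,0],40],
  [[0.034,-0.0325,0],[0,0,0],40],
  [[0.034,-0.0325,0],[0,0,0],40],
  [[0.034,-0.0325,0],[0,0,0],40],
  [[0.034,-0.0325,0],[0,0,0],40],
  [[0.034,-0.0325,0],[0,0,0],40],
  [[0.034,-0.0325,0],[0,0,0],40],
  [[0.034,-0.0325,0],[0,0,0],40],
  [[0.034,-0.0325,0],[0,0,0],40],
  [[0.034,-0.0325,0],[0,0,0],40],
  [[0.034,-0.0325,0],[0,0,0],40],
  [[0.032,-0.0325,0],[0,0,0],40],
  [[0,0,0],[0,0,0],40],
  [[0,0,0],[0,0,0],40],
])

```text
clock: 2.1
eef_pos: [521.2, 68.3, 330.4]
tcp_rot: [3.142, 0.001, 0.397]
contact_force: [-0.3, -0.7, -0.2]
opening: 0.402
```

```bash
python3 - <<'E'
from h import *
s=sense();print(s["clock"],s["eef_pos"].round(1),s["tcp_rot"].round(3),s["contact_force"].round(2),s["opening"])
f=cap("wrist");cv2.imwrite("pics/w1.png",f["bgr"]);print(f["intrinsics"],f["R"].round(3),f["t"].round(1))
for X in((465,29,80),(577,113,80),(566,14,80),(479,124,80)):print(proj(f,np.array(X,float)).round())
E
```

```text
2.1 [521.2  68.3 330.4] [3.142e+00 1.000e-03 3.970e-01] [-0.26 -0.66 -0.24] 0.40197851865703216
[[325.1922621    0.         280.17619747]
 [  0.         325.1922621  209.81849655]
 [  0.           0.           1.        ]] [[ 0.387 -0.922  0.   ]
 [-0.89  -0.373  0.262]
 [-0.242 -0.101 -0.965]] [-139.2  428.9  606.4]
[291. 230.]
[263. 121.]
[335. 161.]
[225. 192.]
```

View pics/w1.png

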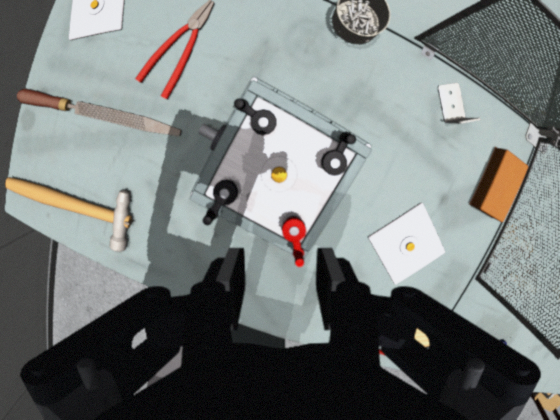

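The wrist view shows red hub (294,231)/peg (299,261), opposite (263,121)/(241,104), side_a (334,161)/(348,139), side_b (225,191)/(210,219). I refine these with one crop.

```bash
python3 - <<'E'
from h import *
f=cap("wrist");b=f["bgr"]
hsv=cv2.cvtColor(b,cv2.COLOR_BGR2HSV)
dark=(hsv[...,2]<62).astype(np.uint8); red=((hsv[...,1]>140)&((hsv[...,0]<8)|(hsv[...,0]>172))&(hsv[...,2]>60)).astype(np.uint8)
crop=cv2.resize(b[90:275,195:365],None,fx=3.2,fy=3.2,interpolation=cv2.INTER_CUBIC)
for n,hub,peg in(("red",(294,231),(299,261)),("opp",(263,121),(241,104)),("a",(334,161),(348,139)),("b",(225,191),(210,219))):
    m=red if n=="red" else dark
    # hub: centroid of bright core inside ring
    w=b[hub[1]-6:hub[1]+7,hub[0]-6:hub[0]+7].astype(float).min(2) 
    w=np.clip(w-(90),0,None); yy,xx=np.mgrid[-6:7,-6:7]; w*=(xx**2+yy**2<=25)
    hc=np.array(hub)+[(w*xx).sum()/w.sum(),(w*yy).sum()/w.sum()]
    H=onplane(f,*hc,81)
    # peg top: candidates along the mask
    p=m[peg[1]-9:peg[1]+10,peg[0]-9:peg[0]+10]; yy,xx=np.nonzero(p); xy=np.c_[xx,yy]+np.array(peg)-9
    d=np.array(peg)-hub; d=d/np.hypot(*d); e=xy@d; far=e.max(); sel=xy[e>far-7]; pc=sel.mean(0)
    P=onplane(f,*pc,105); v=P-H
    print(n,hc.round(1),H.round(1),pc.round(1),P.round(1),"r",np.hypot(v[0],v[1]).round(1),"ang",np.arctan2(v[1],v[0]).round(2))
    for q,c in((hc,(0,255,0)),(pc,(255,255,0))): cv2.circle(crop,tuple(((q-[195,90]+.5)*3.2).astype(int)),3,c,1)
cv2.imwrite("pics/w1c.png",crop)
E
```

```text
red [293.3 230.2] [465.2  25.4  81. ] [298.6 261.7] [437.1   7.  105. ] r 33.6 ang -2.56
opp [262.5 121.1] [576.6 112.8  81. ] [237.4 102.4] [586.2 145.9 105. ] r 34.5 ang 1.29
a [334.1 161.8] [565.   13.9  81. ] [346.6 135.6] [599.5  17.6 105. ] r 34.7 ang 0.11
b [223.7 192.4] [477.2 124.7  81. ] [206.6 219.7] [444.1 130.6 105. ] r 33.7 ang 2.96
```

View pics/w1c.png

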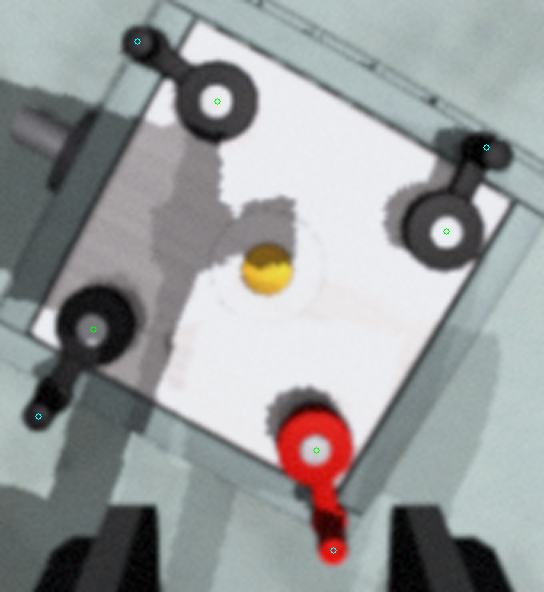

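The peg radii come out at 33.6–34.7 mm and the diagonals at 141.5 mm, which match the given sizes. I will straddle each peg from above with the jaws tangential and lightly open, so one finger pushes square. First I go over the red peg.

Call:
play_rows([
  [[-0.017,0.004,0.033],[0,0,0],22],
  [[-0.017,0.004,0.033],[0,0,0],22],
  [[-0.017,0.004,0.033],[0,0,0],22],
  [[-0.017,0.004,0.033],[0,0,0],22],
  [[-0.017,0.004,0.033],[0,0,0],22],
  [[-0.017,0.004,0.033],[0,0,0],22],
  [[0,0,0],[0,0,-0.09],22],
  [[0,0,0],[0,0,-0.09],22],
  [[0,0,0],[0,0,0],22],
  [[0,0,0],[0,0,0],22],
], squeeze=60)

```text
clock: 3.2
eef_pos: [436.5, 5.3, 133.2]
tcp_rot: [3.141, -0.0, 0.571]
contact_force: [0.5, -0.3, -0.6]
opening: 0.217
```

```bash
cat >> h.py <<'E'
AX=dict(red=(465.4,25.4),opp=(576.6,113.0),a=(564.8,13.7),b=(477.2,124.8))
def st(k=None):
    s=sense();p=s["eef_pos"];y=s["tcp_rot"][2];F=s["contact_force"]
    ty=np.array([np.sin(y),-np.cos(y)]);tx=np.array([np.cos(y),np.sin(y)])
    print("t",round(s["clock"],2),"pos",p.round(1),"rot",s["tcp_rot"].round(3),"F tool x,y",(F[:2]@tx).round(2),(F[:2]@ty).round(2),"Fz",F[2].round(2),"open",round(s["opening"],3),"q1,q6",s["qpos"][[0,5]].round(2))
    if k:
        d=p[:2]-AX[k];print(k,"r",np.hypot(*d).round(1),"ang",np.arctan2(d[1],d[0]).round(3))
def go(k,phi,yaw,z):  # tool-frame shift then turn to reach peg k
    s=sense();p=s["eef_pos"];y=s["tcp_rot"][2]
    T=np.array([*(np.array(AX[k])+34*np.array([np.cos(phi),np.sin(phi)])),z]);D=T-p
    print("shift",np.round([D[0]*np.cos(y)+D[1]*np.sin(y),D[0]*np.sin(y)-D[1]*np.cos(y),-D[2]],1),"turn z",round(y-yaw,3))
E
python3 - <<'E'
from h import *
st("red"); go("red",-2.56,.58,86)
f=cap("wrist");cv2.imwrite("pics/w2.png",cv2.resize(f["bgr"][150:350,180:380],None,fx=2.5,fy=2.5))
E
```

```text
t 3.2 pos [436.5   5.3 133.2] rot [ 3.141 -0.     0.571] F tool x,y 0.25 0.5 Fz -0.57 open 0.217 q1,q6 [0.01 1.01]
red r 35.2 ang -2.535
shift [ 1.2 -0.9 47.2] turn z -0.009
```

View pics/w2.png

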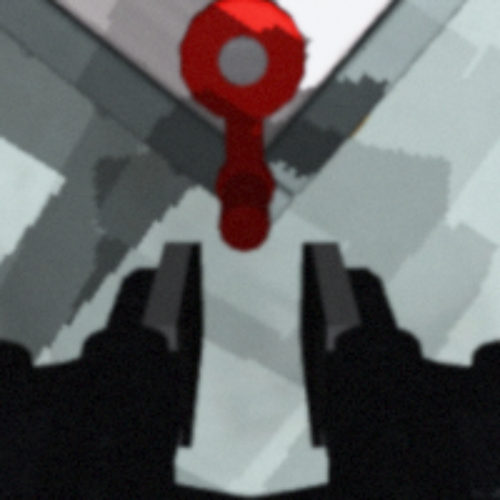

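The red hub (crop 242,60) and peg (243,220) lie just left of the gap centre (253), so the alignment is good and I lower.

Call:
play_rows([
  [[0.001,-0.001,0.015],[0,0,0],22],
  [[0,0,0.015],[0,0,0],22],
  [[0,0,0.012],[0,0,0],22],
  [[0,0,0.005],[0,0,0],22],
  [[0,0,0],[0,0,0],22],
  [[0,0,0],[0,0,0],22],
])

```text
clock: 3.85
eef_pos: [437.1, 7.5, 86.3]
tcp_rot: [3.141, -0.0, 0.574]
contact_force: [-0.2, -0.0, 0.3]
opening: 0.219
```

```bash
python3 - <<'E'
from h import *
st("red")
for i in range(4): grab_frame("top"); st()
E
```

```text
t 3.85 pos [437.1   7.5  86.3] rot [ 3.141 -0.     0.574] F tool x,y -0.16 -0.07 Fz 0.31 open 0.219 q1,q6 [0.01 1.01]
red r 33.5 ang -2.576
t 3.9 pos [437.2   7.5  86.4] rot [ 3.141e+00 -1.000e-03  5.740e-01] F tool x,y -0.2 -0.41 Fz -0.0 open 0.216 q1,q6 [0.01 1.01]
t 3.95 pos [437.3   7.5  86.5] rot [ 3.141e+00 -1.000e-03  5.740e-01] F tool x,y 0.21 -1.02 Fz -0.1 open 0.216 q1,q6 [0.01 1.01]
t 4.0 pos [437.2   7.5  86.4] rot [ 3.141e+00 -1.000e-03  5.750e-01] F tool x,y 0.51 0.71 Fz 0.98 open 0.223 q1,q6 [0.01 1.01]
t 4.05 pos [437.2   7.5  86.4] rot [ 3.141e+00 -1.000e-03  5.750e-01] F tool x,y -0.13 0.44 Fz -0.34 open 0.222 q1,q6 [0.01 1.01]
```

Call:
play_rows([
  [[0.0002,-0.0034,0],[0,0,0.1],22],
  [[0.0002,-0.0034,0],[0,0,0.1],22],
  [[0.0002,-0.0034,0],[0,0,0.1],22],
  [[0.0002,-0.0034,0],[0,0,0.1],22],
])

```text
clock: 4.45
eef_pos: [432.0, 20.1, 86.1]
tcp_rot: [3.141, -0.0, 0.171]
contact_force: [0.3, -0.9, -1.9]
opening: 0.216
```

```bash
python3 - <<'E'
from h import *
st("red")
for i in range(4): grab_frame("top"); st()
E
```

```text
t 4.45 pos [432.   20.1  86.1] rot [ 3.141 -0.     0.171] F tool x,y 0.17 0.89 Fz -1.89 open 0.216 q1,q6 [0.04 1.44]
red r 33.8 ang -2.985
t 4.5 pos [431.9  20.4  86.1] rot [ 3.141 -0.     0.165] F tool x,y -0.18 0.37 Fz -1.61 open 0.219 q1,q6 [0.04 1.45]
t 4.55 pos [432.   20.3  86.1] rot [ 3.141 -0.     0.174] F tool x,y -0.5 0.94 Fz 0.03 open 0.22 q1,q6 [0.04 1.44]
t 4.6 pos [432.   20.3  86.1] rot [ 3.142 -0.     0.177] F tool x,y -0.13 -0.89 Fz 0.67 open 0.221 q1,q6 [0.04 1.44]
t 4.65 pos [432.1  20.2  86.1] rot [-3.142 -0.     0.178] F tool x,y 0.25 -0.09 Fz -0.44 open 0.221 q1,q6 [0.04 1.44]
```

Call:
play_rows([
  [[0,-0.0017,0],[0,0,0.05],22],
])

```text
clock: 4.75
eef_pos: [431.9, 21.6, 86.1]
tcp_rot: [3.141, -0.001, 0.127]
contact_force: [1.1, -1.6, -0.8]
opening: 0.22
```

Call:
play_rows([
  [[0,-0.0017,0],[0,0,0.05],22],
])

```text
clock: 4.85
eef_pos: [431.6, 23.2, 86.0]
tcp_rot: [3.141, -0.0, 0.076]
contact_force: [0.6, -2.4, -0.8]
opening: 0.221
```

Call:
play_rows([
  [[0,-0.0017,0],[0,0,0.05],22],
])

```text
clock: 4.95
eef_pos: [431.4, 24.9, 86.0]
tcp_rot: [3.141, -0.0, 0.026]
contact_force: [-0.6, -2.8, -1.2]
opening: 0.224
```

Call:
play_rows([
  [[0,-0.0017,0],[0,0,0.05],22],
])

```text
clock: 5.05
eef_pos: [431.3, 26.5, 85.9]
tcp_rot: [3.141, -0.0, -0.024]
contact_force: [-0.3, -3.4, -1.8]
opening: 0.219
```

```bash
python3 - <<'E'
from h import *
st("red")
for i in range(5): grab_frame("top"); st()
E
```

```text
t 5.05 pos [431.3  26.5  85.9] rot [ 3.141 -0.    -0.024] F tool x,y -0.24 3.45 Fz -1.79 open 0.219 q1,q6 [0.06 1.65]
red r 34.1 ang 3.108
t 5.1 pos [431.3  26.7  85.9] rot [ 3.141 -0.    -0.027] F tool x,y 0.46 1.44 Fz -1.02 open 0.224 q1,q6 [0.06 1.66]
t 5.15 pos [431.3  26.7  85.9] rot [ 3.141 -0.    -0.024] F tool x,y -0.23 1.63 Fz -1.08 open 0.222 q1,q6 [0.06 1.65]
t 5.2 pos [431.2  26.7  85.9] rot [ 3.141  0.    -0.022] F tool x,y 0.38 2.0 Fz -0.95 open 0.219 q1,q6 [0.06 1.65]
t 5.25 pos [431.3  26.7  85.9] rot [ 3.141  0.    -0.022] F tool x,y 0.09 2.26 Fz -1.19 open 0.221 q1,q6 [0.06 1.65]
t 5.3 pos [431.2  26.7  85.9] rot [ 3.141  0.    -0.023] F tool x,y 0.17 1.48 Fz -0.88 open 0.222 q1,q6 [0.06 1.65]
```

Call:
play_rows([
  [[0,-0.0017,0],[0,0,0.05],22],
])

```text
clock: 5.4
eef_pos: [431.2, 28.3, 85.8]
tcp_rot: [3.141, 0.0, -0.074]
contact_force: [-0.5, -3.9, -1.3]
opening: 0.223
```

```bash
python3 - <<'E'
from h import *
st("red")
E
```

```text
t 5.4 pos [431.2  28.3  85.8] rot [ 3.141  0.    -0.074] F tool x,y -0.23 3.96 Fz -1.28 open 0.223 q1,q6 [0.06 1.71]
red r 34.3 ang 3.057
```

Red reads 4.0 N, so it is snug. I back off and go to the opposite knob.

Call:
play_rows([
  [[0,0.003,0],[0,0,0],22],
  [[0,0,-0.015],[0,0,0],22],
  [[0,0,-0.03],[0,0,0],22],
  [[0.029,-0.0263,0],[0,0,0],22],
  [[0.029,-0.0263,0],[0,0,0],22],
  [[0.029,-0.0263,0],[0,0,0],22],
  [[0.029,-0.0263,0],[0,0,0],22],
  [[0.029,-0.0263,0],[0,0,0],22],
  [[0,0,0],[0,0,-0.136],22],
  [[0,0,0],[0,0,-0.136],22],
  [[0,0,0],[0,0,-0.136],22],
  [[0,0,0],[0,0,-0.136],22],
  [[0,0,0],[0,0,-0.136],22],
  [[0,0,0],[0,0,-0.136],22],
  [[0,0,0],[0,0,-0.136],22],
  [[0,0,0],[0,0,-0.136],22],
  [[0,0,0],[0,0,-0.136],22],
  [[0,0,0],[0,0,-0.136],22],
  [[0,0,0],[0,0,0],22],
  [[0,0,0],[0,0,0],22],
])

```text
clock: 7.4
eef_pos: [585.5, 145.8, 130.8]
tcp_rot: [-3.141, -0.0, 1.282]
contact_force: [-0.4, -0.3, -0.4]
opening: 0.218
```

```bash
python3 - <<'E'
from h import *
st("opp"); go("opp",1.29,1.29,86)
f=cap("wrist");cv2.imwrite("pics/w3.png",cv2.resize(f["bgr"][120:320,180:380],None,fx=2.5,fy=2.5))
E
```

```text
t 7.4 pos [585.5 145.8 130.8] rot [-3.141 -0.     1.282] F tool x,y -0.37 -0.3 Fz -0.44 open 0.218 q1,q6 [0.24 0.53]
opp r 34.0 ang 1.305
shift [ 0.   0.5 44.8] turn z -0.008
```

View pics/w3.png

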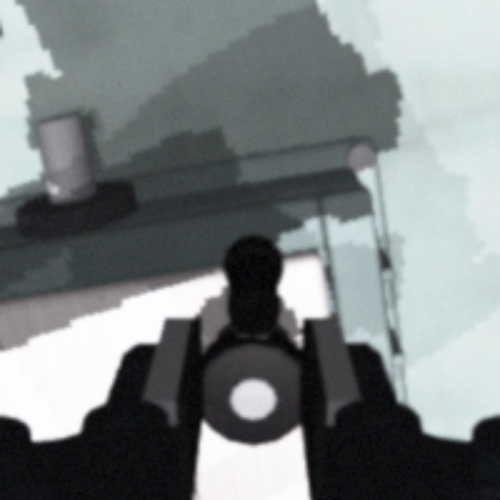

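The opposite peg (253,265) and hub (253,400) are centred in the gap, so I lower and turn.

Call:
play_rows([
  [[0,0,0.015],[0,0,0],22],
  [[0,0,0.015],[0,0,0],22],
  [[0,0,0.012],[0,0,0],22],
  [[0,0,0.003],[0,0,0],22],
  [[0,0,0],[0,0,0],22],
  [[-0.0002,0.0034,0],[0,0,0.1],22],
  [[-0.0002,0.0034,0],[0,0,0.1],22],
  [[-0.0002,0.0034,0],[0,0,0.1],22],
])

```text
clock: 8.25
eef_pos: [594.8, 141.6, 86.1]
tcp_rot: [-3.141, -0.0, 0.981]
contact_force: [-1.3, 1.6, -1.2]
opening: 0.224
```

Call:
play_rows([
  [[0,0.0017,0],[0,0,0.05],22],
])

```text
clock: 8.35
eef_pos: [596.3, 140.6, 86.1]
tcp_rot: [-3.141, -0.0, 0.931]
contact_force: [-0.3, 0.7, -0.4]
opening: 0.222
```

Call:
play_rows([
  [[0,0.0017,0],[0,0,0.05],22],
])

```text
clock: 8.45
eef_pos: [597.6, 139.6, 86.1]
tcp_rot: [-3.141, -0.0, 0.882]
contact_force: [-1.1, 0.2, -1.5]
opening: 0.222
```

```bash
python3 - <<'E'
from h import *
st("opp")
E
```

```text
t 8.45 pos [597.6 139.6  86.1] rot [-3.141 -0.     0.882] F tool x,y -0.58 -0.98 Fz -1.5 open 0.222 q1,q6 [0.23 0.92]
opp r 33.9 ang 0.904
```

Call:
play_rows([
  [[0,0.0017,0],[0,0,0.05],22],
])

```text
clock: 8.55
eef_pos: [598.8, 138.6, 86.1]
tcp_rot: [-3.141, -0.0, 0.833]
contact_force: [0.1, 0.4, -1.7]
opening: 0.22
```

Call:
play_rows([
  [[0,0.0017,0],[0,0,0.05],22],
])

```text
clock: 8.65
eef_pos: [600.1, 137.5, 86.1]
tcp_rot: [-3.141, -0.0, 0.783]
contact_force: [-1.8, 0.1, -0.5]
opening: 0.218
```

Call:
play_rows([
  [[0,0.0017,0],[0,0,0.05],22],
])

```text
clock: 8.75
eef_pos: [601.3, 136.3, 86.2]
tcp_rot: [-3.141, -0.0, 0.733]
contact_force: [-0.9, 0.6, -1.2]
opening: 0.22
```

Call:
play_rows([
  [[0,0.0017,0],[0,0,0.05],22],
])

```text
clock: 8.85
eef_pos: [602.5, 135.0, 86.2]
tcp_rot: [-3.141, -0.0, 0.683]
contact_force: [-1.3, 1.8, -1.3]
opening: 0.223
```

```bash
python3 - <<'E'
from h import *
st("opp")
E
```

```text
t 8.85 pos [602.5 135.   86.2] rot [-3.141 -0.     0.683] F tool x,y 0.17 -2.22 Fz -1.27 open 0.223 q1,q6 [0.22 1.11]
opp r 34.0 ang 0.705
```

Call:
play_rows([
  [[0,0.0017,0],[0,0,0.05],22],
])

```text
clock: 8.95
eef_pos: [603.5, 133.7, 86.1]
tcp_rot: [-3.141, -0.0, 0.633]
contact_force: [-1.5, 1.6, -1.6]
opening: 0.218
```

Call:
play_rows([
  [[0,0.0017,0],[0,0,0.05],22],
])

```text
clock: 9.05
eef_pos: [604.4, 132.4, 86.1]
tcp_rot: [-3.141, -0.0, 0.583]
contact_force: [-1.0, 1.8, -1.4]
opening: 0.217
```

Call:
play_rows([
  [[0,0.0017,0],[0,0,0.05],22],
])

```text
clock: 9.15
eef_pos: [605.3, 131.0, 86.0]
tcp_rot: [-3.141, 0.0, 0.532]
contact_force: [-1.7, 1.6, -2.2]
opening: 0.223
```

```bash
python3 - <<'E'
from h import *
st("opp")
E
```

```text
t 9.15 pos [605.3 131.   86. ] rot [-3.141  0.     0.532] F tool x,y -0.65 -2.25 Fz -2.2 open 0.223 q1,q6 [0.21 1.25]
opp r 33.9 ang 0.561
```

Call:
play_rows([
  [[0,0.0017,0],[0,0,0.05],22],
])

```text
clock: 9.25
eef_pos: [606.0, 129.6, 86.0]
tcp_rot: [-3.141, 0.0, 0.482]
contact_force: [-1.5, 2.2, -2.4]
opening: 0.216
```

Call:
play_rows([
  [[0,0.0017,0],[0,0,0.05],22],
])

```text
clock: 9.35
eef_pos: [606.8, 128.2, 85.9]
tcp_rot: [-3.141, 0.0, 0.432]
contact_force: [-1.5, 2.8, -2.0]
opening: 0.22
```

Call:
play_rows([
  [[0,0.0017,0],[0,0,0.05],22],
])

```text
clock: 9.45
eef_pos: [607.4, 126.7, 85.9]
tcp_rot: [-3.141, 0.0, 0.382]
contact_force: [-1.1, 3.3, -3.1]
opening: 0.219
```

```bash
python3 - <<'E'
from h import *
st("opp")
E
```

```text
t 9.45 pos [607.4 126.7  85.9] rot [-3.141  0.     0.382] F tool x,y 0.27 -3.5 Fz -3.13 open 0.219 q1,q6 [0.2  1.39]
opp r 33.8 ang 0.418
```

Call:
play_rows([
  [[0,0.0017,0],[0,0,0.05],22],
])

```text
clock: 9.55
eef_pos: [608.0, 125.2, 85.8]
tcp_rot: [-3.141, 0.001, 0.332]
contact_force: [-1.4, 4.2, -2.7]
opening: 0.219
```

Call:
play_rows([
  [[0,-0.003,0],[0,0,0],22],
  [[0,0,-0.015],[0,0,0],22],
  [[0,0,-0.03],[0,0,0],22],
  [[-0.0307,-0.0112,0],[0,0,0],22],
  [[-0.0307,-0.0112,0],[0,0,0],22],
  [[-0.0307,-0.0112,0],[0,0,0],22],
  [[-0.0307,-0.0112,0],[0,0,0],22],
  [[-0.0307,-0.0112,0],[0,0,0],22],
  [[0,0,0],[0,0,-0.146],22],
  [[0,0,0],[0,0,-0.146],22],
  [[0,0,0],[0,0,-0.146],22],
  [[0,0,0],[0,0,-0.146],22],
  [[0,0,0],[0,0,-0.146],22],
  [[0,0,0],[0,0,-0.146],22],
  [[0,0,0],[0,0,-0.146],22],
  [[0,0,0],[0,0,-0.146],22],
  [[0,0,0],[0,0,-0.146],22],
  [[0,0,0],[0,0,-0.146],22],
])

```text
clock: 11.35
eef_pos: [444.9, 130.2, 132.3]
tcp_rot: [3.14, 0.0, 1.802]
contact_force: [-1.1, 0.4, 0.0]
opening: 0.213
```

Call:
play_rows([
  [[0,0,0],[0,0,-0.146],22],
  [[0,0,0],[0,0,-0.146],22],
  [[0,0,0],[0,0,-0.146],22],
  [[0,0,0],[0,0,-0.146],22],
  [[0,0,0],[0,0,-0.146],22],
  [[0,0,0],[0,0,-0.146],22],
  [[0,0,0],[0,0,-0.146],22],
  [[0,0,0],[0,0,-0.146],22],
  [[0,0,0],[0,0,0],22],
  [[0,0,0],[0,0,0],22],
])

```text
clock: 12.35
eef_pos: [444.6, 130.1, 131.7]
tcp_rot: [3.141, 0.001, 2.959]
contact_force: [0.5, -0.0, -0.3]
opening: 0.221
```

```bash
python3 - <<'E'
from h import *
st("b"); go("b",2.96,2.96,86)
f=cap("wrist");cv2.imwrite("pics/w4.png",cv2.resize(f["bgr"][120:320,180:380],None,fx=2.5,fy=2.5))
E
```

```text
t 12.35 pos [444.6 130.1 131.7] rot [3.141e+00 1.000e-03 2.959e+00] F tool x,y -0.51 0.06 Fz -0.25 open 0.221 q1,q6 [ 0.28 -1.11]
b r 33.0 ang 2.98
shift [ 1.   0.7 45.7] turn z -0.001
```

View pics/w4.png

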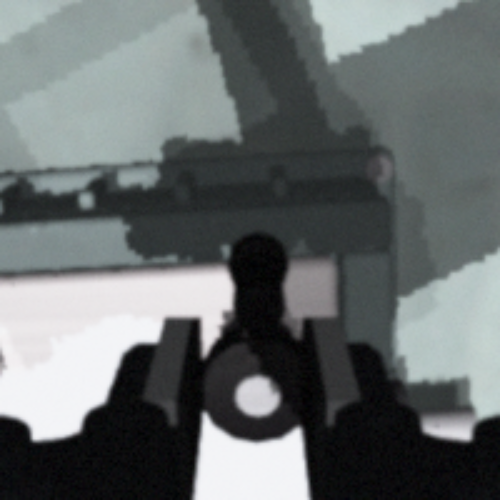

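Opposite reads 4.4 N, so it is snug. The side_b peg (258,260) sits nicely in the gap, and I lower and turn.

Call:
play_rows([
  [[0.001,0.0007,0.015],[0,0,0],22],
  [[0,0,0.015],[0,0,0],22],
  [[0,0,0.012],[0,0,0],22],
  [[0,0,0.004],[0,0,0],22],
  [[0,0,0],[0,0,0],22],
  [[-0.0002,0.0034,0],[0,0,0.1],22],
  [[-0.0002,0.0034,0],[0,0,0.1],22],
  [[-0.0002,0.0034,0],[0,0,0.1],22],
])

```text
clock: 13.2
eef_pos: [446.7, 140.4, 85.3]
tcp_rot: [-3.141, 0.0, 2.658]
contact_force: [0.1, -1.2, -0.8]
opening: 0.217
```

Call:
play_rows([
  [[0,0.0017,0],[0,0,0.05],22],
])

```text
clock: 13.3
eef_pos: [447.6, 142.0, 85.4]
tcp_rot: [3.142, 0.0, 2.609]
contact_force: [-0.1, -1.0, -1.3]
opening: 0.219
```

Call:
play_rows([
  [[0,0.0017,0],[0,0,0.05],22],
])

```text
clock: 13.4
eef_pos: [448.3, 143.4, 85.3]
tcp_rot: [-3.142, 0.0, 2.56]
contact_force: [-1.0, -1.0, -1.3]
opening: 0.22
```

Call:
play_rows([
  [[0,0.0017,0],[0,0,0.05],22],
])

```text
clock: 13.5
eef_pos: [449.2, 144.8, 85.3]
tcp_rot: [-3.141, 0.0, 2.51]
contact_force: [-0.4, -1.1, -0.1]
opening: 0.216
```

```bash
python3 - <<'E'
from h import *
st("b")
E
```

```text
t 13.5 pos [449.2 144.8  85.3] rot [-3.141  0.     2.51 ] F tool x,y -0.36 -1.15 Fz -0.14 open 0.216 q1,q6 [ 0.31 -0.63]
b r 34.4 ang 2.521
```

Call:
play_rows([
  [[0,0.0017,0],[0,0,0.05],22],
])

```text
clock: 13.6
eef_pos: [450.2, 146.2, 85.3]
tcp_rot: [-3.141, 0.0, 2.46]
contact_force: [-0.5, -1.2, 0.4]
opening: 0.221
```

Call:
play_rows([
  [[0,0.0017,0],[0,0,0.05],22],
])

```text
clock: 13.7
eef_pos: [451.2, 147.5, 85.3]
tcp_rot: [-3.141, 0.0, 2.41]
contact_force: [-1.5, -0.9, -1.0]
opening: 0.219
```

Call:
play_rows([
  [[-0.0001,0.0017,0],[0,0,0.05],22],
])

```text
clock: 13.8
eef_pos: [452.3, 148.6, 85.2]
tcp_rot: [-3.141, -0.0, 2.36]
contact_force: [-0.3, -1.0, -1.2]
opening: 0.221
```

Call:
play_rows([
  [[-0.0001,0.0017,0],[0,0,0.05],22],
])

```text
clock: 13.9
eef_pos: [453.4, 149.7, 85.2]
tcp_rot: [-3.141, -0.0, 2.31]
contact_force: [-1.1, -1.6, -2.0]
opening: 0.22
```

```bash
python3 - <<'E'
from h import *
st("b")
E
```

```text
t 13.9 pos [453.4 149.7  85.2] rot [-3.141 -0.     2.31 ] F tool x,y -0.45 -1.95 Fz -1.97 open 0.22 q1,q6 [ 0.32 -0.42]
b r 34.4 ang 2.333
```

Call:
play_rows([
  [[0,0.0017,0],[0,0,0.05],22],
])

```text
clock: 14.0
eef_pos: [454.6, 150.8, 85.2]
tcp_rot: [-3.141, -0.0, 2.26]
contact_force: [-2.0, -1.9, -0.6]
opening: 0.221
```

Call:
play_rows([
  [[-0.0001,0.0017,0],[0,0,0.05],22],
])

```text
clock: 14.1
eef_pos: [455.7, 151.8, 85.1]
tcp_rot: [-3.14, -0.0, 2.21]
contact_force: [-1.7, -2.0, -1.8]
opening: 0.224
```

Call:
play_rows([
  [[-0.0001,0.0017,0],[0,0,0.05],22],
])

```text
clock: 14.2
eef_pos: [457.0, 152.6, 85.0]
tcp_rot: [-3.14, -0.0, 2.16]
contact_force: [-2.5, -1.9, -2.5]
opening: 0.221
```

```bash
python3 - <<'E'
from h import *
st("b")
E
```

```text
t 14.2 pos [457.  152.6  85. ] rot [-3.14 -0.    2.16] F tool x,y -0.2 -3.17 Fz -2.55 open 0.221 q1,q6 [ 0.32 -0.27]
b r 34.4 ang 2.2
```

Call:
play_rows([
  [[0,0.0017,0],[0,0,0.05],22],
])

```text
clock: 14.3
eef_pos: [458.2, 153.5, 85.0]
tcp_rot: [-3.139, -0.0, 2.11]
contact_force: [-3.0, -1.3, -1.6]
opening: 0.22
```

```bash
python3 - <<'E'
from h import *
st("b")
E
```

```text
t 14.3 pos [458.2 153.5  85. ] rot [-3.139 -0.     2.11 ] F tool x,y 0.46 -3.26 Fz -1.57 open 0.22 q1,q6 [ 0.32 -0.22]
b r 34.4 ang 2.155
```

Call:
play_rows([
  [[-0.0001,0.0017,0],[0,0,0.05],22],
])

```text
clock: 14.4
eef_pos: [459.5, 154.3, 84.9]
tcp_rot: [-3.139, -0.0, 2.06]
contact_force: [-3.0, -1.2, -0.6]
opening: 0.223
```

Call:
play_rows([
  [[0,-0.003,0],[0,0,0],22],
  [[0,0,-0.015],[0,0,0],22],
  [[0,0,-0.03],[0,0,0],22],
  [[-0.0313,0.0101,0],[0,0,0],22],
  [[-0.0313,0.0101,0],[0,0,0],22],
  [[-0.0313,0.0101,0],[0,0,0],22],
  [[-0.0313,0.0101,0],[0,0,0],22],
  [[-0.0313,0.0101,0],[0,0,0],22],
  [[-0.0313,0.0101,0],[0,0,0],22],
  [[0,0,0],[0,0,-0.1425],22],
  [[0,0,0],[0,0,-0.1425],22],
  [[0,0,0],[0,0,-0.1425],22],
  [[0,0,0],[0,0,-0.1425],22],
  [[0,0,0],[0,0,-0.1425],22],
  [[0,0,0],[0,0,-0.1425],22],
  [[0,0,0],[0,0,-0.1425],22],
  [[0,0,0],[0,0,-0.1425],22],
  [[0,0,0],[0,0,0],22],
  [[0,0,0],[0,0,0],22],
])

```text
clock: 16.3
eef_pos: [600.4, 16.4, 130.3]
tcp_rot: [3.142, 0.001, -3.084]
contact_force: [-0.2, -0.9, -0.4]
opening: 0.22
```

```bash
python3 - <<'E'
from h import *
st("a"); go("a",.06,3.2-2*np.pi,86)
f=cap("wrist");cv2.imwrite("pics/w5.png",cv2.resize(f["bgr"][150:350,180:380],None,fx=2.5,fy=2.5))
E
```

```text
t 16.3 pos [600.4  16.4 130.3] rot [ 3.142e+00  1.000e-03 -3.084e+00] F tool x,y 0.22 -0.93 Fz -0.41 open 0.22 q1,q6 [ 0.02 -1.6 ]
a r 35.7 ang 0.075
shift [ 1.7 -0.5 44.3] turn z -0.001
```

View pics/w5.png

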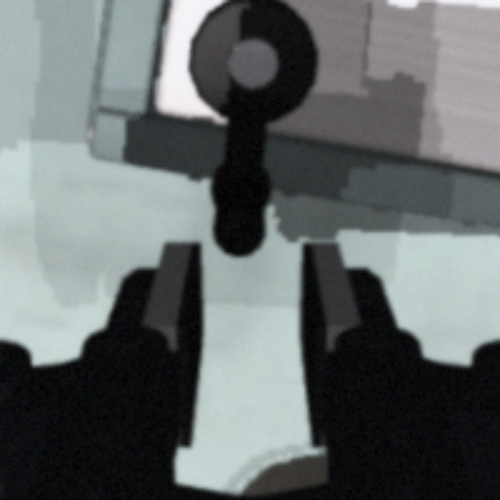

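Side_b reads about 3.2 N over its last three readings (inside 3–5 N). The side_a peg (240,230) lies about 3 mm left of the gap centre, so I shift y by −3 mm before lowering.

Call:
play_rows([
  [[0.0017,-0.0028,0],[0,0,0.07],22],
  [[0,0,0.015],[0,0,0],22],
  [[0,0,0.015],[0,0,0],22],
  [[0,0,0.011],[0,0,0],22],
  [[0,0,0.003],[0,0,0],22],
  [[0,0,0],[0,0,0],22],
])

```text
clock: 16.95
eef_pos: [598.1, 13.5, 84.7]
tcp_rot: [-3.142, -0.002, 3.133]
contact_force: [-0.5, 0.6, 0.1]
opening: 0.221
```

Call:
play_rows([
  [[0.0002,-0.0034,0],[0,0,0.1],22],
  [[0.0002,-0.0034,0],[0,0,0.1],22],
  [[0.0002,-0.0034,0],[0,0,0.1],22],
])

```text
clock: 17.25
eef_pos: [597.4, 3.6, 86.2]
tcp_rot: [3.141, 0.001, 2.829]
contact_force: [0.8, 0.3, -1.9]
opening: 0.222
```

Call:
play_rows([
  [[0,-0.0017,0],[0,0,0.05],22],
])

```text
clock: 17.35
eef_pos: [596.8, 1.9, 86.2]
tcp_rot: [3.141, 0.001, 2.779]
contact_force: [0.4, 1.3, -0.8]
opening: 0.219
```

Call:
play_rows([
  [[0.0001,-0.0017,0],[0,0,0.05],22],
])

```text
clock: 17.45
eef_pos: [596.2, 0.4, 86.3]
tcp_rot: [3.141, 0.001, 2.731]
contact_force: [0.5, 1.1, -1.6]
opening: 0.22
```

```bash
python3 - <<'E'
from h import *
st("a")
E
```

```text
t 17.45 pos [5.962e+02 4.000e-01 8.630e+01] rot [3.141e+00 1.000e-03 2.731e+00] F tool x,y -0.04 1.24 Fz -1.62 open 0.22 q1,q6 [-0.   -1.16]
a r 34.1 ang -0.401
```

Call:
play_rows([
  [[0,-0.0017,0],[0,0,0.05],22],
])

```text
clock: 17.55
eef_pos: [595.6, -1.1, 86.3]
tcp_rot: [3.141, 0.001, 2.681]
contact_force: [0.5, 1.1, -0.5]
opening: 0.219
```

Call:
play_rows([
  [[0.0001,-0.0017,0],[0,0,0.05],22],
])

```text
clock: 17.65
eef_pos: [594.8, -2.6, 86.3]
tcp_rot: [3.141, 0.001, 2.631]
contact_force: [0.5, 1.3, -1.2]
opening: 0.219
```

Call:
play_rows([
  [[0,-0.0017,0],[0,0,0.05],22],
])

```text
clock: 17.75
eef_pos: [593.9, -4.1, 86.3]
tcp_rot: [3.141, 0.001, 2.581]
contact_force: [0.2, 2.0, -0.6]
opening: 0.22
```

Call:
play_rows([
  [[0.0001,-0.0017,0],[0,0,0.05],22],
])

```text
clock: 17.85
eef_pos: [593.0, -5.5, 86.3]
tcp_rot: [3.141, 0.001, 2.531]
contact_force: [0.5, 2.0, -1.5]
opening: 0.219
```

```bash
python3 - <<'E'
from h import *
st("a")
E
```

```text
t 17.85 pos [593.   -5.5  86.3] rot [3.141e+00 1.000e-03 2.531e+00] F tool x,y 0.74 1.9 Fz -1.47 open 0.219 q1,q6 [-0.01 -0.97]
a r 34.1 ang -0.597
```

Call:
play_rows([
  [[0,-0.0017,0],[0,0,0.05],22],
])

```text
clock: 17.95
eef_pos: [592.0, -6.8, 86.3]
tcp_rot: [3.141, 0.001, 2.481]
contact_force: [1.5, 2.1, -1.0]
opening: 0.222
```

Call:
play_rows([
  [[0.0001,-0.0017,0],[0,0,0.05],22],
])

```text
clock: 18.05
eef_pos: [591.0, -8.1, 86.3]
tcp_rot: [3.14, 0.001, 2.431]
contact_force: [1.5, 1.3, -2.4]
opening: 0.222
```

Call:
play_rows([
  [[0,-0.0017,0],[0,0,0.05],22],
])

```text
clock: 18.15
eef_pos: [590.0, -9.3, 86.3]
tcp_rot: [3.14, 0.001, 2.381]
contact_force: [1.8, 2.5, -2.3]
opening: 0.225
```

```bash
python3 - <<'E'
from h import *
st("a")
E
```

```text
t 18.15 pos [590.   -9.3  86.3] rot [3.140e+00 1.000e-03 2.381e+00] F tool x,y 0.48 3.06 Fz -2.29 open 0.225 q1,q6 [-0.02 -0.83]
a r 34.1 ang -0.741
```

Call:
play_rows([
  [[0.0001,-0.0017,0],[0,0,0.05],22],
])

```text
clock: 18.25
eef_pos: [588.8, -10.5, 86.3]
tcp_rot: [3.14, 0.001, 2.331]
contact_force: [2.6, 2.2, -2.3]
opening: 0.219
```

Call:
play_rows([
  [[0,-0.0017,0],[0,0,0.05],22],
])

```text
clock: 18.35
eef_pos: [587.7, -11.6, 86.4]
tcp_rot: [3.14, 0.001, 2.281]
contact_force: [3.0, 2.3, -3.4]
opening: 0.217
```

```bash
python3 - <<'E'
from h import *
st("a")
E
```

```text
t 18.35 pos [587.7 -11.6  86.4] rot [3.140e+00 1.000e-03 2.281e+00] F tool x,y -0.25 3.77 Fz -3.43 open 0.217 q1,q6 [-0.02 -0.73]
a r 34.1 ang -0.834
```

All four are snug (side_a 3.8 N). The second pass starts with red.

Call:
play_rows([
  [[0,0.003,0],[0,0,0],22],
  [[0,0,-0.015],[0,0,0],22],
  [[0,0,-0.03],[0,0,0],22],
  [[0.026,-0.0195,0],[0,0,0],22],
  [[0.026,-0.0195,0],[0,0,0],22],
  [[0.026,-0.0195,0],[0,0,0],22],
  [[0.026,-0.0195,0],[0,0,0],22],
  [[0.026,-0.0195,0],[0,0,0],22],
  [[0,0,0],[0,0,-0.143],22],
  [[0,0,0],[0,0,-0.143],22],
  [[0,0,0],[0,0,-0.143],22],
  [[0,0,0],[0,0,-0.143],22],
  [[0,0,0],[0,0,-0.143],22],
  [[0,0,0],[0,0,-0.143],22],
  [[0,0,0],[0,0,0],22],
  [[0,0,0],[0,0,0],22],
])

```text
clock: 19.95
eef_pos: [430.7, 24.8, 131.6]
tcp_rot: [3.142, 0.001, 3.137]
contact_force: [0.3, -0.0, -0.4]
opening: 0.221
```

```bash
python3 - <<'E'
from h import *
st("red"); go("red",3.145,3.145,84)
f=cap("wrist");cv2.imwrite("pics/w6.png",cv2.resize(f["bgr"][120:320,180:380],None,fx=2.5,fy=2.5))
E
```

```text
t 19.95 pos [430.7  24.8 131.6] rot [3.142e+00 1.000e-03 3.137e+00] F tool x,y -0.33 -0.05 Fz -0.36 open 0.221 q1,q6 [ 0.05 -1.51]
red r 34.7 ang -3.123
shift [-0.7  0.5 47.6] turn z -0.008
```

View pics/w6.png

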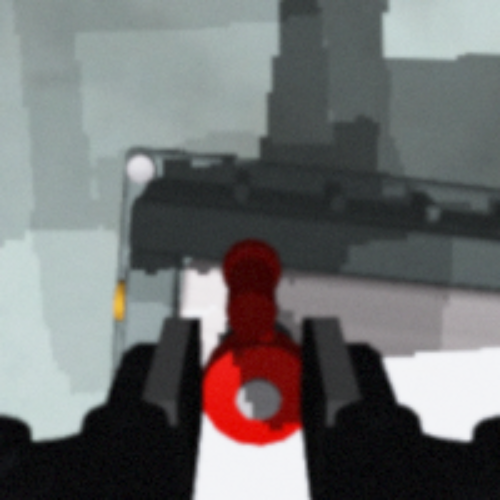

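The red peg (252,265) is centred in the gap.

Call:
play_rows([
  [[-0.0007,0,0.015],[0,0,0],22],
  [[0,0,0.015],[0,0,0],22],
  [[0,0,0.014],[0,0,0],22],
  [[0,0,0.004],[0,0,0],22],
  [[0,0,0],[0,0,0],22],
  [[-0.0002,0.0034,0],[0,0,0.1],22],
  [[-0.0001,0.0017,0],[0,0,0.05],22],
])

```text
clock: 20.7
eef_pos: [431.7, 29.6, 83.5]
tcp_rot: [-3.141, 0.0, 2.987]
contact_force: [-1.2, -4.3, -2.3]
opening: 0.223
```

Call:
play_rows([
  [[0,0.0017,0],[0,0,0.05],22],
])

```text
clock: 20.8
eef_pos: [431.7, 31.2, 83.4]
tcp_rot: [-3.141, 0.0, 2.938]
contact_force: [0.4, -4.4, -2.4]
opening: 0.221
```

Call:
play_rows([
  [[-0.0001,0.0017,0],[0,0,0.05],22],
])

```text
clock: 20.9
eef_pos: [432.0, 32.7, 83.4]
tcp_rot: [-3.141, 0.0, 2.888]
contact_force: [-1.3, -4.3, -1.9]
opening: 0.219
```

```bash
python3 - <<'E'
from h import *
st("red")
E
```

```text
t 20.9 pos [432.   32.7  83.4] rot [-3.141  0.     2.888] F tool x,y 0.2 -4.53 Fz -1.92 open 0.219 q1,q6 [ 0.07 -1.24]
red r 34.2 ang 2.926
```

Call:
play_rows([
  [[0,0.0017,0],[0,0,0.05],22],
])

```text
clock: 21.0
eef_pos: [432.3, 34.3, 83.4]
tcp_rot: [-3.141, -0.0, 2.838]
contact_force: [-0.8, -4.8, -2.0]
opening: 0.222
```

Call:
play_rows([
  [[-0.0001,0.0017,0],[0,0,0.05],22],
])

```text
clock: 21.1
eef_pos: [432.7, 35.9, 83.3]
tcp_rot: [-3.14, -0.0, 2.788]
contact_force: [-2.2, -5.6, -2.8]
opening: 0.224
```

Call:
play_rows([
  [[0,0.0017,0],[0,0,0.05],22],
])

```text
clock: 21.2
eef_pos: [433.1, 37.4, 83.2]
tcp_rot: [-3.14, -0.001, 2.738]
contact_force: [-1.6, -5.7, -3.1]
opening: 0.223
```

Call:
play_rows([
  [[-0.0001,0.0017,0],[0,0,0.05],22],
])

```text
clock: 21.3
eef_pos: [433.6, 38.9, 83.2]
tcp_rot: [-3.14, -0.001, 2.688]
contact_force: [-2.3, -7.1, -2.3]
opening: 0.221
```

```bash
python3 - <<'E'
from h import *
st("red")
E
```

```text
t 21.3 pos [433.6  38.9  83.2] rot [-3.140e+00 -1.000e-03  2.688e+00] F tool x,y -1.03 -7.35 Fz -2.34 open 0.221 q1,q6 [ 0.09 -1.03]
red r 34.5 ang 2.74
```

Call:
play_rows([
  [[-0.0002,0.0017,0],[0,0,0.05],22],
])

```text
clock: 21.4
eef_pos: [434.3, 40.3, 83.1]
tcp_rot: [-3.14, -0.001, 2.638]
contact_force: [-3.2, -5.2, -2.3]
opening: 0.219
```

Call:
play_rows([
  [[-0.0002,0.0017,0],[0,0,0.05],22],
])

```text
clock: 21.5
eef_pos: [435.0, 41.7, 83.0]
tcp_rot: [-3.139, -0.002, 2.588]
contact_force: [-3.9, -6.4, -1.8]
opening: 0.221
```

Call:
play_rows([
  [[-0.0002,0.0017,0],[0,0,0.05],22],
])

```text
clock: 21.6
eef_pos: [435.8, 43.0, 83.0]
tcp_rot: [-3.139, -0.002, 2.538]
contact_force: [-4.6, -4.8, -2.0]
opening: 0.222
```

```bash
python3 - <<'E'
from h import *
st("red")
E
```

```text
t 21.6 pos [435.8  43.   83. ] rot [-3.139e+00 -2.000e-03  2.538e+00] F tool x,y 1.11 -6.58 Fz -2.0 open 0.222 q1,q6 [ 0.1  -0.87]
red r 34.4 ang 2.607
```

Call:
play_rows([
  [[-0.0002,0.0017,0],[0,0,0.05],22],
])

```text
clock: 21.7
eef_pos: [436.7, 44.2, 82.9]
tcp_rot: [-3.138, -0.002, 2.488]
contact_force: [-4.9, -5.9, -2.0]
opening: 0.222
```

Call:
play_rows([
  [[-0.0001,0.0017,0],[0,0,0.05],22],
])

```text
clock: 21.8
eef_pos: [437.6, 45.5, 82.9]
tcp_rot: [-3.138, -0.002, 2.438]
contact_force: [-5.4, -5.7, -1.4]
opening: 0.223
```

Call:
play_rows([
  [[-0.0001,0.0017,0],[0,0,0.05],22],
])

```text
clock: 21.9
eef_pos: [438.6, 46.7, 82.8]
tcp_rot: [-3.138, -0.002, 2.388]
contact_force: [-5.8, -6.3, -1.9]
opening: 0.224
```

Call:
play_rows([
  [[-0.0001,0.0017,0],[0,0,0.05],22],
])

```text
clock: 22.0
eef_pos: [439.6, 47.9, 82.7]
tcp_rot: [-3.137, -0.002, 2.338]
contact_force: [-7.0, -4.9, -3.6]
opening: 0.214
```

```bash
python3 - <<'E'
from h import *
st("red")
E
```

```text
t 22.0 pos [439.6  47.9  82.7] rot [-3.137e+00 -2.000e-03  2.338e+00] F tool x,y 1.29 -8.41 Fz -3.59 open 0.214 q1,q6 [ 0.11 -0.66]
red r 34.2 ang 2.425
```

Call:
play_rows([
  [[-0.0001,0.0017,0],[0,0,0.05],22],
])

```text
clock: 22.1
eef_pos: [440.6, 49.0, 82.6]
tcp_rot: [-3.137, -0.002, 2.288]
contact_force: [-6.2, -4.7, -2.7]
opening: 0.215
```

Call:
play_rows([
  [[-0.0001,0.0017,0],[0,0,0.05],22],
])

```text
clock: 22.2
eef_pos: [441.8, 50.0, 82.6]
tcp_rot: [-3.136, -0.002, 2.238]
contact_force: [-7.1, -5.0, -2.7]
opening: 0.22
```

```bash
python3 - <<'E'
from h import *
st("red")
E
```

```text
t 22.2 pos [441.8  50.   82.6] rot [-3.136e+00 -2.000e-03  2.238e+00] F tool x,y 0.49 -8.71 Fz -2.72 open 0.22 q1,q6 [ 0.11 -0.56]
red r 34.1 ang 2.335
```

Call:
play_rows([
  [[-0.0001,0.0017,0],[0,0,0.05],22],
])

```text
clock: 22.3
eef_pos: [443.1, 51.0, 82.5]
tcp_rot: [-3.136, -0.002, 2.188]
contact_force: [-8.4, -5.0, -2.1]
opening: 0.219
```

Call:
play_rows([
  [[-0.0001,0.0017,0],[0,0,0.05],22],
])

```text
clock: 22.4
eef_pos: [444.3, 51.9, 82.5]
tcp_rot: [-3.135, -0.002, 2.138]
contact_force: [-7.4, -4.6, -3.3]
opening: 0.218
```

```bash
python3 - <<'E'
from h import *
st("red")
E
```

```text
t 22.4 pos [444.3  51.9  82.5] rot [-3.135e+00 -2.000e-03  2.138e+00] F tool x,y 0.13 -8.74 Fz -3.26 open 0.218 q1,q6 [ 0.11 -0.45]
red r 33.9 ang 2.243
```

Call:
play_rows([
  [[-0.0001,0.0017,0],[0,0,0.05],22],
])

```text
clock: 22.5
eef_pos: [445.6, 52.8, 82.4]
tcp_rot: [-3.135, -0.002, 2.088]
contact_force: [-8.4, -4.4, -2.6]
opening: 0.22
```

Call:
play_rows([
  [[0,-0.003,0],[0,0,0],22],
  [[0,0,-0.018],[0,0,0],22],
  [[0,0,-0.03],[0,0,0],22],
  [[-0.0029,0.0361,0],[0,0,0],22],
  [[-0.0029,0.0361,0],[0,0,0],22],
  [[-0.0029,0.0361,0],[0,0,0],22],
  [[-0.0029,0.0361,0],[0,0,0],22],
  [[-0.0029,0.0361,0],[0,0,0],22],
  [[0,0,0],[0,0,-0.1375],22],
  [[0,0,0],[0,0,-0.1375],22],
  [[0,0,0],[0,0,-0.1375],22],
  [[0,0,0],[0,0,-0.1375],22],
  [[0,0,0],[0,0,-0.1375],22],
  [[0,0,0],[0,0,-0.1375],22],
  [[0,0,0],[0,0,-0.1375],22],
  [[0,0,0],[0,0,-0.1375],22],
  [[0,0,0],[0,0,-0.1375],22],
  [[0,0,0],[0,0,-0.1375],22],
  [[0,0,0],[0,0,-0.1375],22],
  [[0,0,0],[0,0,0],22],
])

```text
clock: 24.5
eef_pos: [610.8, 129.3, 131.8]
tcp_rot: [-3.141, 0.001, -2.678]
contact_force: [0.5, -0.4, -0.7]
opening: 0.223
```

Call:
play_rows([
  [[0,0,0],[0,0,0],22],
  [[0,0,0],[0,0,0],22],
])

```text
clock: 24.7
eef_pos: [610.5, 129.2, 131.2]
tcp_rot: [-3.141, 0.001, -2.683]
contact_force: [0.5, 0.8, 0.8]
opening: 0.222
```

```bash
python3 - <<'E'
from h import *
st("opp"); go("opp",.46,3.6-2*np.pi,84)
f=cap("wrist");cv2.imwrite("pics/w7.png",cv2.resize(f["bgr"][150:350,180:380],None,fx=2.5,fy=2.5))
E
```

```text
t 24.7 pos [610.5 129.2 131.2] rot [-3.141e+00  1.000e-03 -2.683e+00] F tool x,y -0.84 0.5 Fz 0.84 open 0.222 q1,q6 [ 0.21 -1.82]
opp r 37.6 ang 0.445
shift [ 3.6  0.5 47.2] turn z 0.0
```

View pics/w7.png

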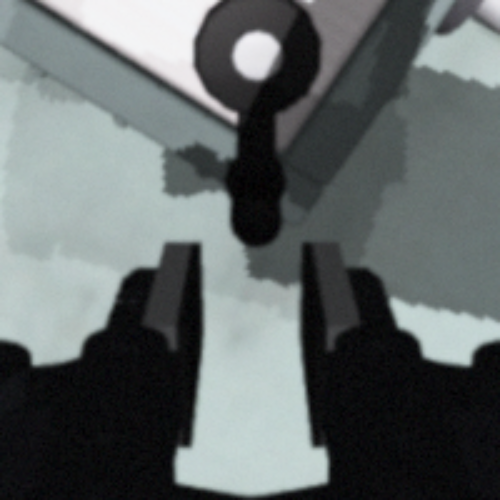

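Red ended at 9.5 N, so it is tight. The opposite peg (256,215) is centred.

Call:
play_rows([
  [[0.0036,0.0005,0.015],[0,0,0],22],
  [[0,0,0.015],[0,0,0],22],
  [[0,0,0.014],[0,0,0],22],
  [[0,0,0.003],[0,0,0],22],
  [[0,0,0],[0,0,0],22],
  [[0.0002,-0.0034,0],[0,0,0.1],22],
  [[0.0001,-0.0017,0],[0,0,0.05],22],
])

```text
clock: 25.45
eef_pos: [608.8, 123.7, 84.1]
tcp_rot: [3.141, 0.0, -2.834]
contact_force: [-2.0, 4.1, -3.6]
opening: 0.221
```

Call:
play_rows([
  [[0,-0.0017,0],[0,0,0.05],22],
])

```text
clock: 25.55
eef_pos: [609.2, 122.3, 84.1]
tcp_rot: [3.14, 0.0, -2.883]
contact_force: [-1.9, 5.2, -3.0]
opening: 0.221
```

Call:
play_rows([
  [[0.0001,-0.0017,0],[0,0,0.05],22],
])

```text
clock: 25.65
eef_pos: [609.5, 120.8, 84.0]
tcp_rot: [3.14, 0.0, -2.933]
contact_force: [-1.1, 5.0, -4.0]
opening: 0.217
```

Call:
play_rows([
  [[0,-0.0017,0],[0,0,0.05],22],
])

```text
clock: 25.75
eef_pos: [609.8, 119.2, 84.0]
tcp_rot: [3.14, -0.0, -2.982]
contact_force: [-1.4, 5.0, -3.8]
opening: 0.219
```

Call:
play_rows([
  [[0.0001,-0.0017,0],[0,0,0.05],22],
])

```text
clock: 25.85
eef_pos: [610.0, 117.6, 84.0]
tcp_rot: [3.14, -0.0, -3.032]
contact_force: [-0.7, 5.9, -5.1]
opening: 0.218
```

```bash
python3 - <<'E'
from h import *
st("opp")
E
```

```text
t 25.85 pos [610.  117.6  84. ] rot [ 3.14  -0.    -3.032] F tool x,y 0.08 5.92 Fz -5.05 open 0.218 q1,q6 [ 0.19 -1.49]
opp r 33.7 ang 0.137
```

Call:
play_rows([
  [[0,-0.0017,0],[0,0,0.05],22],
])

```text
clock: 25.95
eef_pos: [610.2, 115.9, 83.9]
tcp_rot: [3.14, -0.0, -3.083]
contact_force: [-1.3, 6.0, -4.6]
opening: 0.223
```

Call:
play_rows([
  [[0,-0.0017,0],[0,0,0.05],22],
])

```text
clock: 26.05
eef_pos: [610.3, 114.3, 83.9]
tcp_rot: [3.14, -0.0, -3.132]
contact_force: [-0.3, 7.4, -5.1]
opening: 0.22
```

Call:
play_rows([
  [[0,-0.0017,0],[0,0,0.05],22],
])

```text
clock: 26.15
eef_pos: [610.4, 112.7, 83.9]
tcp_rot: [3.14, -0.0, 3.101]
contact_force: [-0.9, 7.2, -4.8]
opening: 0.218
```

Call:
play_rows([
  [[0.0001,-0.0017,0],[0,0,0.05],22],
])

```text
clock: 26.25
eef_pos: [610.3, 111.1, 83.9]
tcp_rot: [3.14, -0.0, 3.051]
contact_force: [0.3, 6.6, -6.1]
opening: 0.222
```

```bash
python3 - <<'E'
from h import *
st("opp")
E
```

```text
t 26.25 pos [610.3 111.1  83.9] rot [ 3.14  -0.     3.051] F tool x,y 0.35 6.6 Fz -6.1 open 0.222 q1,q6 [ 0.18 -1.3 ]
opp r 33.8 ang -0.058
```

Call:
play_rows([
  [[0,-0.0017,0],[0,0,0.05],22],
])

```text
clock: 26.35
eef_pos: [610.3, 109.4, 83.9]
tcp_rot: [3.14, 0.0, 3.001]
contact_force: [0.4, 7.4, -5.1]
opening: 0.218
```

Call:
play_rows([
  [[0,-0.0017,0],[0,0,0.05],22],
])

```text
clock: 26.45
eef_pos: [610.2, 107.8, 84.0]
tcp_rot: [3.14, 0.0, 2.951]
contact_force: [1.4, 7.2, -5.2]
opening: 0.22
```

Call:
play_rows([
  [[0,-0.0017,0],[0,0,0.05],22],
])

```text
clock: 26.55
eef_pos: [610.0, 106.1, 84.0]
tcp_rot: [3.139, 0.0, 2.901]
contact_force: [1.5, 7.8, -5.2]
opening: 0.219
```

Call:
play_rows([
  [[0.0001,-0.0017,0],[0,0,0.05],22],
])

```text
clock: 26.65
eef_pos: [609.6, 104.6, 84.0]
tcp_rot: [3.139, 0.001, 2.851]
contact_force: [1.8, 8.3, -5.2]
opening: 0.223
```

```bash
python3 - <<'E'
from h import *
st("opp")
E
```

```text
t 26.65 pos [609.6 104.6  84. ] rot [3.139e+00 1.000e-03 2.851e+00] F tool x,y 0.65 8.5 Fz -5.16 open 0.223 q1,q6 [ 0.17 -1.11]
opp r 34.1 ang -0.25
```

Call:
play_rows([
  [[0.0001,-0.0017,0],[0,0,0.05],22],
])

```text
clock: 26.75
eef_pos: [609.2, 103.0, 84.1]
tcp_rot: [3.139, 0.001, 2.801]
contact_force: [2.0, 7.9, -6.8]
opening: 0.222
```

Call:
play_rows([
  [[0.0001,-0.0017,0],[0,0,0.05],22],
])

```text
clock: 26.85
eef_pos: [608.7, 101.5, 84.1]
tcp_rot: [3.139, 0.001, 2.751]
contact_force: [3.0, 8.0, -7.4]
opening: 0.224
```

Call:
play_rows([
  [[0.0001,-0.0017,0],[0,0,0.05],22],
])

```text
clock: 26.95
eef_pos: [608.2, 100.0, 84.2]
tcp_rot: [3.139, 0.001, 2.701]
contact_force: [3.1, 9.6, -7.7]
opening: 0.219
```

```bash
python3 - <<'E'
from h import *
st("opp")
E
```

```text
t 26.95 pos [608.2 100.   84.2] rot [3.139e+00 1.000e-03 2.701e+00] F tool x,y 1.31 10.04 Fz -7.66 open 0.219 q1,q6 [ 0.16 -0.97]
opp r 34.1 ang -0.391
```

Opposite reads about 9.3 N on trend (last readings 8.1, 8.6, 10.0), so it is tight. I go to side_b.

Call:
play_rows([
  [[0,0.003,0],[0,0,0],22],
  [[0,0,-0.018],[0,0,0],22],
  [[0,0,-0.03],[0,0,0],22],
  [[0.0318,-0.004,0],[0,0,0],22],
  [[0.0318,-0.004,0],[0,0,0],22],
  [[0.0318,-0.004,0],[0,0,0],22],
  [[0.0318,-0.004,0],[0,0,0],22],
  [[0.0318,-0.004,0],[0,0,0],22],
  [[0,0,0],[0,0,0.125],22],
  [[0,0,0],[0,0,0.125],22],
  [[0,0,0],[0,0,0.125],22],
  [[0,0,0],[0,0,0.125],22],
  [[0,0,0],[0,0,0],22],
  [[0,0,0],[0,0,0],22],
  [[0,0,0],[0,0,0],22],
])

```text
clock: 28.45
eef_pos: [456.0, 150.5, 132.0]
tcp_rot: [3.141, 0.0, 2.206]
contact_force: [-0.5, -0.0, 0.2]
opening: 0.221
```

```bash
python3 - <<'E'
from h import *
st("b"); go("b",2.195,2.19,84)
f=cap("wrist"); g=cv2.cvtColor(f["bgr"],cv2.COLOR_BGR2GRAY)
# dark columns around the peg row between the fingers
for r in (218,222,226,230): 
    c=np.nonzero(g[r,255:308]<45)[0]+255; print(r,c.min() if len(c) else None,c.max() if len(c) else None,len(c))
E
```

```text
t 28.45 pos [456.  150.5 132. ] rot [3.141 0.    2.206] F tool x,y 0.25 -0.39 Fz 0.23 open 0.221 q1,q6 [ 0.32 -0.32]
b r 33.3 ang 2.26
shift [ 0.7  2.2 48. ] turn z 0.016
218 272 293 22
222 271 294 24
226 272 293 22
230 274 291 18
```

Call:
play_rows([
  [[0.0007,0.0012,0.015],[0,0,0],22],
  [[0,0,0.015],[0,0,0],22],
  [[0,0,0.014],[0,0,0],22],
  [[0,0,0.004],[0,0,0],22],
  [[0,0,0],[0,0,0],22],
  [[-0.0002,0.0034,0],[0,0,0.1],22],
  [[-0.0001,0.0017,0],[0,0,0.05],22],
])

```text
clock: 29.2
eef_pos: [460.6, 154.3, 84.3]
tcp_rot: [-3.141, -0.0, 2.05]
contact_force: [-2.6, -1.8, 0.3]
opening: 0.219
```

Call:
play_rows([
  [[0,0.0017,0],[0,0,0.05],22],
])

```text
clock: 29.3
eef_pos: [461.4, 154.8, 84.2]
tcp_rot: [-3.139, -0.0, 2.002]
contact_force: [-4.4, -2.0, 0.3]
opening: 0.222
```

Call:
play_rows([
  [[-0.0001,0.0017,0],[0,0,0.05],22],
])

```text
clock: 29.4
eef_pos: [462.7, 155.4, 84.2]
tcp_rot: [-3.139, -0.0, 1.952]
contact_force: [-4.8, -2.2, 0.7]
opening: 0.218
```

Call:
play_rows([
  [[0,0.0017,0],[0,0,0.05],22],
])

```text
clock: 29.5
eef_pos: [464.1, 156.0, 84.1]
tcp_rot: [-3.139, -0.0, 1.902]
contact_force: [-4.6, -0.9, -0.3]
opening: 0.221
```

Call:
play_rows([
  [[-0.0001,0.0017,0],[0,0,0.05],22],
])

```text
clock: 29.6
eef_pos: [465.5, 156.4, 84.0]
tcp_rot: [-3.138, 0.0, 1.852]
contact_force: [-4.9, -1.8, 0.5]
opening: 0.226
```

```bash
python3 - <<'E'
from h import *
st("b")
E
```

```text
t 29.6 pos [465.5 156.4  84. ] rot [-3.138  0.     1.852] F tool x,y -0.34 -5.17 Fz 0.52 open 0.226 q1,q6 [0.32 0.04]
b r 33.7 ang 1.924
```

Call:
play_rows([
  [[0,0.0017,0],[0,0,0.05],22],
])

```text
clock: 29.7
eef_pos: [467.0, 156.9, 84.0]
tcp_rot: [-3.138, 0.0, 1.802]
contact_force: [-6.0, -1.3, -0.4]
opening: 0.22
```

Call:
play_rows([
  [[0,0.0017,0],[0,0,0.05],22],
])

```text
clock: 29.8
eef_pos: [468.5, 157.3, 83.9]
tcp_rot: [-3.138, 0.0, 1.752]
contact_force: [-6.6, -0.5, -0.4]
opening: 0.22
```

Call:
play_rows([
  [[0,0.0017,0],[0,0,0.05],22],
])

```text
clock: 29.9
eef_pos: [470.0, 157.6, 83.9]
tcp_rot: [-3.137, 0.001, 1.702]
contact_force: [-6.9, -0.0, -0.2]
opening: 0.221
```

Call:
play_rows([
  [[0,0.0017,0],[0,0,0.05],22],
])

```text
clock: 30.0
eef_pos: [471.6, 157.8, 83.8]
tcp_rot: [-3.137, 0.001, 1.652]
contact_force: [-6.5, 0.4, -2.0]
opening: 0.221
```

```bash
python3 - <<'E'
from h import *
st("b")
E
```

```text
t 30.0 pos [471.6 157.8  83.8] rot [-3.137e+00  1.000e-03  1.652e+00] F tool x,y 0.88 -6.42 Fz -1.95 open 0.221 q1,q6 [0.32 0.24]
b r 33.5 ang 1.739
```

Call:
play_rows([
  [[0,0.0017,0],[0,0,0.05],22],
])

```text
clock: 30.1
eef_pos: [473.2, 158.0, 83.8]
tcp_rot: [-3.137, 0.001, 1.602]
contact_force: [-7.3, -0.1, -0.4]
opening: 0.221
```

Call:
play_rows([
  [[0,0.0017,0],[0,0,0.05],22],
])

```text
clock: 30.2
eef_pos: [474.7, 158.1, 83.7]
tcp_rot: [-3.137, 0.001, 1.552]
contact_force: [-8.2, 0.6, -0.2]
opening: 0.221
```

Call:
play_rows([
  [[0,0.0017,0],[0,0,0.05],22],
])

```text
clock: 30.3
eef_pos: [476.3, 158.1, 83.7]
tcp_rot: [-3.137, 0.001, 1.502]
contact_force: [-8.0, 0.9, -1.3]
opening: 0.218
```

Call:
play_rows([
  [[0,0.0017,0],[0,0,0.05],22],
])

```text
clock: 30.4
eef_pos: [478.0, 158.0, 83.7]
tcp_rot: [-3.137, 0.001, 1.452]
contact_force: [-8.2, 1.4, -1.6]
opening: 0.219
```

```bash
python3 - <<'E'
from h import *
st("b")
E
```

```text
t 30.4 pos [478.  158.   83.7] rot [-3.137e+00  1.000e-03  1.452e+00] F tool x,y 0.41 -8.35 Fz -1.65 open 0.219 q1,q6 [0.32 0.43]
b r 33.2 ang 1.548
```

Call:
play_rows([
  [[0,0.0017,0],[0,0,0.05],22],
])

```text
clock: 30.5
eef_pos: [479.6, 157.8, 83.6]
tcp_rot: [-3.137, 0.002, 1.401]
contact_force: [-8.8, 1.4, -1.6]
opening: 0.218
```

Call:
play_rows([
  [[0,0.0017,0],[0,0,0.05],22],
])

```text
clock: 30.6
eef_pos: [481.1, 157.6, 83.6]
tcp_rot: [-3.136, 0.002, 1.352]
contact_force: [-8.3, 2.7, -1.8]
opening: 0.22
```

Call:
play_rows([
  [[0,0.0017,0],[0,0,0.05],22],
])

```text
clock: 30.7
eef_pos: [482.7, 157.3, 83.5]
tcp_rot: [-3.136, 0.002, 1.301]
contact_force: [-7.8, 2.5, -1.8]
opening: 0.223
```

```bash
python3 - <<'E'
from h import *
st("b")
E
```

```text
t 30.7 pos [482.7 157.3  83.5] rot [-3.136e+00  2.000e-03  1.301e+00] F tool x,y 0.35 -8.2 Fz -1.8 open 0.223 q1,q6 [0.31 0.58]
b r 33.0 ang 1.403
```

Call:
play_rows([
  [[0.0004,0.0017,0],[0,0,0.05],22],
])

```text
clock: 30.8
eef_pos: [484.3, 157.1, 83.5]
tcp_rot: [-3.136, 0.003, 1.252]
contact_force: [-8.3, 2.2, -2.1]
opening: 0.218
```

Call:
play_rows([
  [[0.0002,0.0017,0],[0,0,0.05],22],
])

```text
clock: 30.9
eef_pos: [486.0, 156.9, 83.5]
tcp_rot: [-3.136, 0.003, 1.201]
contact_force: [-9.7, 2.7, -2.5]
opening: 0.222
```

```bash
python3 - <<'E'
from h import *
st("b")
E
```

```text
t 30.9 pos [486.  156.9  83.5] rot [-3.136e+00  3.000e-03  1.201e+00] F tool x,y -0.99 -9.99 Fz -2.47 open 0.222 q1,q6 [0.31 0.68]
b r 33.2 ang 1.303
```

Side_b reads about 9.4 N on trend, so it is tight. The last one is side_a.

Call:
play_rows([
  [[0,-0.003,0],[0,0,0],22],
  [[0,0,-0.018],[0,0,0],22],
  [[0,0,-0.03],[0,0,0],22],
  [[-0.0195,0.0267,0],[0,0,0],22],
  [[-0.0195,0.0267,0],[0,0,0],22],
  [[-0.0195,0.0267,0],[0,0,0],22],
  [[-0.0195,0.0267,0],[0,0,0],22],
  [[-0.0195,0.0267,0],[0,0,0],22],
  [[-0.0195,0.0267,0],[0,0,0],22],
  [[0,0,0],[0,0,-0.1485],22],
  [[0,0,0],[0,0,-0.1485],22],
  [[0,0,0],[0,0,-0.1485],22],
  [[0,0,0],[0,0,-0.1485],22],
  [[0,0,0],[0,0,-0.1485],22],
  [[0,0,0],[0,0,-0.1485],22],
  [[0,0,0],[0,0,-0.1485],22],
  [[0,0,0],[0,0,-0.1485],22],
  [[0,0,0],[0,0,0],22],
  [[0,0,0],[0,0,0],22],
  [[0,0,0],[0,0,0],22],
])

```text
clock: 32.9
eef_pos: [593.9, -8.6, 132.2]
tcp_rot: [3.141, 0.001, 2.388]
contact_force: [-0.4, -0.5, -0.1]
opening: 0.219
```

```bash
python3 - <<'E'
from h import *
st("a"); go("a",-.745,2.39,84)
f=cap("wrist"); g=cv2.cvtColor(f["bgr"],cv2.COLOR_BGR2GRAY)
for r in (226,230,234,238,242,246): 
    c=np.nonzero(g[r,250:312]<45)[0]+250; print(r,c.min() if len(c) else None,c.max() if len(c) else None,len(c))
E
```

```text
t 32.9 pos [593.9  -8.6 132.2] rot [3.141e+00 1.000e-03 2.388e+00] F tool x,y -0.08 -0.6 Fz -0.13 open 0.219 q1,q6 [-0.02 -0.83]
a r 36.6 ang -0.654
shift [ 2.5 -3.4 48.2] turn z -0.002
226 266 286 21
230 267 284 18
234 266 284 19
238 266 284 19
242 267 283 17
246 272 279 8
```

The image offset (peg at column 275, gap centre about 281) agrees with the computed −3.4 mm.

Call:
play_rows([
  [[0.0025,-0.0034,0],[0,0,0],22],
  [[0,0,0.015],[0,0,0],22],
  [[0,0,0.015],[0,0,0],22],
  [[0,0,0.014],[0,0,0],22],
  [[0,0,0.004],[0,0,0],22],
  [[0,0,0],[0,0,0],22],
  [[0.0002,-0.0034,0],[0,0,0.1],22],
  [[0.0001,-0.0017,0],[0,0,0.05],22],
])

```text
clock: 33.75
eef_pos: [586.5, -12.5, 84.1]
tcp_rot: [3.14, 0.001, 2.237]
contact_force: [2.4, 2.4, -2.3]
opening: 0.221
```

Call:
play_rows([
  [[0,-0.0017,0],[0,0,0.05],22],
])

```text
clock: 33.85
eef_pos: [585.5, -13.5, 84.3]
tcp_rot: [3.139, 0.001, 2.189]
contact_force: [2.9, 2.5, -2.5]
opening: 0.215
```

Call:
play_rows([
  [[0.0001,-0.0017,0],[0,0,0.05],22],
])

```text
clock: 33.95
eef_pos: [584.3, -14.3, 84.4]
tcp_rot: [3.139, 0.001, 2.139]
contact_force: [2.8, 3.4, -3.4]
opening: 0.224
```

Call:
play_rows([
  [[0,-0.0017,0],[0,0,0.05],22],
])

```text
clock: 34.05
eef_pos: [583.0, -15.2, 84.4]
tcp_rot: [3.139, 0.001, 2.089]
contact_force: [3.0, 1.9, -4.0]
opening: 0.218
```

Call:
play_rows([
  [[0.0001,-0.0017,0],[0,0,0.05],22],
])

```text
clock: 34.15
eef_pos: [581.6, -16.0, 84.4]
tcp_rot: [3.138, 0.001, 2.039]
contact_force: [4.8, 2.4, -4.7]
opening: 0.223
```

```bash
python3 - <<'E'
from h import *
st("a")
E
```

```text
t 34.15 pos [581.6 -16.   84.4] rot [3.138e+00 1.000e-03 2.039e+00] F tool x,y -0.02 5.37 Fz -4.73 open 0.223 q1,q6 [-0.03 -0.5 ]
a r 34.1 ang -1.057
```

Call:
play_rows([
  [[0,-0.0017,0],[0,0,0.05],22],
])

```text
clock: 34.25
eef_pos: [580.2, -16.8, 84.4]
tcp_rot: [3.138, 0.001, 1.989]
contact_force: [5.0, 2.6, -3.8]
opening: 0.224
```

Call:
play_rows([
  [[0.0001,-0.0017,0],[0,0,0.05],22],
])

```text
clock: 34.35
eef_pos: [578.8, -17.4, 84.5]
tcp_rot: [3.138, 0.001, 1.939]
contact_force: [6.0, 2.6, -4.6]
opening: 0.222
```

Call:
play_rows([
  [[0,-0.0017,0],[0,0,0.05],22],
])

```text
clock: 34.45
eef_pos: [577.3, -18.0, 84.5]
tcp_rot: [3.138, 0.001, 1.889]
contact_force: [6.3, 3.2, -5.3]
opening: 0.219
```

Call:
play_rows([
  [[0.0001,-0.0017,0],[0,0,0.05],22],
])

```text
clock: 34.55
eef_pos: [575.9, -18.5, 84.5]
tcp_rot: [3.137, 0.001, 1.839]
contact_force: [7.0, 1.1, -4.8]
opening: 0.221
```

Call:
play_rows([
  [[0.0001,-0.0017,0],[0,0,0.05],22],
])

```text
clock: 34.65
eef_pos: [574.3, -18.9, 84.6]
tcp_rot: [3.137, 0.001, 1.789]
contact_force: [6.9, 2.3, -5.4]
opening: 0.222
```

```bash
python3 - <<'E'
from h import *
st("a")
E
```

```text
t 34.65 pos [574.3 -18.9  84.6] rot [3.137e+00 1.000e-03 1.789e+00] F tool x,y 0.73 7.21 Fz -5.36 open 0.222 q1,q6 [-0.04 -0.25]
a r 34.0 ang -1.287
```

Call:
play_rows([
  [[0,-0.0017,0],[0,0,0.05],22],
])

```text
clock: 34.75
eef_pos: [572.8, -19.3, 84.6]
tcp_rot: [3.137, 0.001, 1.739]
contact_force: [7.8, 0.3, -6.0]
opening: 0.219
```

Call:
play_rows([
  [[0.0001,-0.0017,0],[0,0,0.05],22],
])

```text
clock: 34.85
eef_pos: [571.2, -19.6, 84.6]
tcp_rot: [3.136, 0.001, 1.689]
contact_force: [7.1, 0.7, -4.9]
opening: 0.221
```

Call:
play_rows([
  [[0,-0.0017,0],[0,0,0.05],22],
])

```text
clock: 34.95
eef_pos: [569.6, -19.9, 84.6]
tcp_rot: [3.136, 0.0, 1.639]
contact_force: [6.9, 0.5, -5.8]
opening: 0.218
```

```bash
python3 - <<'E'
from h import *
st("a")
E
```

```text
t 34.95 pos [569.6 -19.9  84.6] rot [3.136 0.    1.639] F tool x,y 0.03 6.95 Fz -5.8 open 0.218 q1,q6 [-0.04 -0.11]
a r 33.9 ang -1.428
```

Call:
play_rows([
  [[0,-0.0017,0],[0,0,0.05],22],
])

```text
clock: 35.05
eef_pos: [568.0, -20.0, 84.6]
tcp_rot: [3.136, 0.0, 1.589]
contact_force: [8.3, -0.1, -7.6]
opening: 0.219
```

Call:
play_rows([
  [[0.0001,-0.0017,0],[0,0,0.05],22],
])

```text
clock: 35.15
eef_pos: [566.5, -20.1, 84.7]
tcp_rot: [3.136, 0.0, 1.539]
contact_force: [7.8, -0.2, -7.2]
opening: 0.221
```

Call:
play_rows([
  [[0,-0.0017,0],[0,0,0.05],22],
])

```text
clock: 35.25
eef_pos: [564.8, -20.1, 84.7]
tcp_rot: [3.136, -0.0, 1.489]
contact_force: [8.9, -1.3, -6.8]
opening: 0.22
```

```bash
python3 - <<'E'
from h import *
st("a")
E
```

```text
t 35.25 pos [564.8 -20.1  84.7] rot [ 3.136 -0.     1.489] F tool x,y -0.55 8.94 Fz -6.82 open 0.22 q1,q6 [-0.04  0.04]
a r 33.8 ang -1.57
```

Call:
play_rows([
  [[0,-0.0017,0],[0,0,0.05],22],
])

```text
clock: 35.35
eef_pos: [563.2, -20.0, 84.7]
tcp_rot: [3.135, -0.0, 1.439]
contact_force: [8.8, -2.1, -7.8]
opening: 0.222
```

Call:
play_rows([
  [[0.0001,-0.0017,0],[0,0,0.05],22],
])

```text
clock: 35.45
eef_pos: [561.7, -19.8, 84.8]
tcp_rot: [3.135, -0.001, 1.389]
contact_force: [8.0, -2.1, -7.2]
opening: 0.219
```

```bash
python3 - <<'E'
from h import *
st("a")
E
```

```text
t 35.45 pos [561.7 -19.8  84.8] rot [ 3.135e+00 -1.000e-03  1.389e+00] F tool x,y -0.58 8.28 Fz -7.17 open 0.219 q1,q6 [-0.04  0.14]
a r 33.7 ang -1.663
```

Call:
play_rows([
  [[0.0001,-0.0017,0],[0,0,0.05],22],
])

```text
clock: 35.55
eef_pos: [560.0, -19.5, 84.7]
tcp_rot: [3.135, -0.001, 1.339]
contact_force: [9.8, -3.2, -7.4]
opening: 0.224
```

Call:
play_rows([
  [[0,0.003,0],[0,0,0],22],
  [[0,0,0],[0,0,0],22],
  [[0,0,-0.015],[0,0,0],22],
  [[0,0,-0.03],[0,0,0],22],
  [[0,0,-0.04],[0,0,0],22],
  [[0,0,-0.04],[0,0,0],22],
  [[0,0,-0.04],[0,0,0],22],
  [[0,0,0],[0,0,0],22],
  [[0,0,0],[0,0,0],22],
])

```text
clock: 36.45
eef_pos: [560.0, -19.7, 249.9]
tcp_rot: [3.14, -0.0, 1.342]
contact_force: [0.3, 0.0, -1.0]
opening: 0.219
```

```bash
python3 - <<'E'
from h import *
st("a")
f=cap("top");cv2.imwrite("pics/top_end.png",cv2.resize(f["bgr"][130:330,120:420],None,fx=2.6,fy=2.6))
E
```

```text
t 36.45 pos [560.  -19.7 249.9] rot [ 3.14  -0.     1.342] F tool x,y 0.07 0.24 Fz -0.97 open 0.219 q1,q6 [-0.04  0.19]
a r 33.8 ang -1.712
```

View pics/top_end.png

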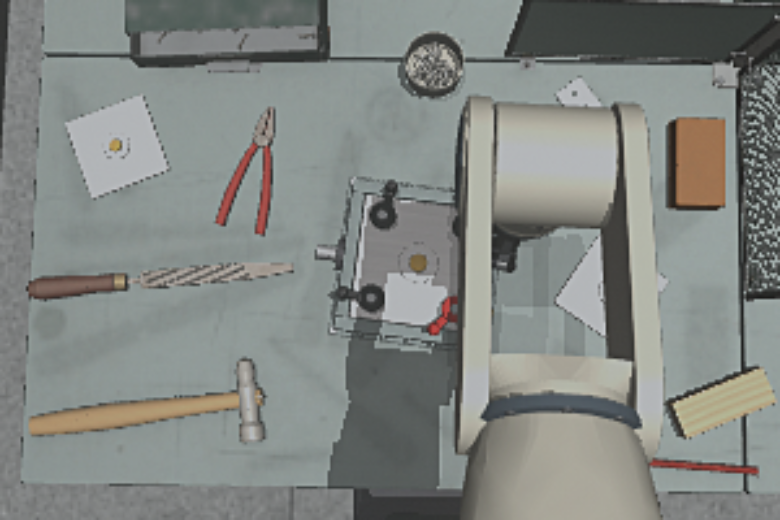

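The last side_a reading was 10.3 N, about 9.2 N on trend. The picture shows the bystanders that are in view (pliers, file, tin, sanding block, offcut) in place. The arm stands clear of the gearbox, so I hand in.

```bash
python3 -c "
from rig import *
print(sign_off())"
```

```text
the job is handed in; nothing more can be done
None
```

I tightened all four knobs in star order (red, opposite, side_b, side_a) in two passes. Each peg was straddled from above and pushed square. I handed the job in at about 36.5 s with the arm raised clear; `sign_off` gave no verdict.

| Knob | First pass, at the peg | Second pass, at the peg (trend / last reading) |
|---|---|---|
| red | 4.0 N | 9.4 N / 9.5 N |
| opposite | 4.4 N | 9.3 N / 10.0 N |
| side_b | about 3.2 N | 9.4 N / 10.0 N |
| side_a | 3.8 N | 9.2 N / 10.3 N |

- **Force noise:** single readings scatter by about 0.5–1 N, so I went by the trend over several readings. No single reading passed 10.3 N. The knobs' force on the cover cannot be measured directly and was only inferred from the push at the peg.
- **Unexplained reading:** on opposite and side_a the tool was also pulled down by up to 8 N. I took this for friction from the sinking peg and did not check it further.
- **Last picture:** it was the twelfth and last view. The pliers, file, tin, sanding block and offcut look unmoved. The arm partly hid the angle bracket, the red knob and side_a, so I could not check those by eye.

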